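# Return the detector to its stop on the photometer bench and lock it

### The arm

A 7-joint arm with a two-finger parallel gripper is mounted at the origin on a cart in front of the work surface, level with it; the furniture and walls round the work are solid. World frame = base frame: x ahead of the robot, y to its left, z up, the work surface at z = 0. Lengths are in m, angles in rad, forces in N, time in s.
With the tool pointing down it reaches from about 0.425 to 0.925 m from the base axis. Payload 6.8 kg.
Tool frame: the origin (TCP) lies at the very end of the fingers, on their centre line; the grasp point (between the pads) lies 19 mm behind it; z points along the fingers, y is the line along which they close (so a half turn about z gives the same grasp; the last joint's range is limited). The gripper opens to 88 mm and grips with 3 to 60 N. Pads are 20 mm wide; open, the fingers measure 115 mm over their backs; the gripper's body (75 mm by 178 mm) begins 61 mm behind the grasp point.
Start: joints at [-1.415, 0.477, 0.022, 1.555, -0.011, 1.109, -0.083], TCP at [0.176, 0.652, 0.223] pointing down, gripper open.
Joint ranges: [-2.96, 2.96], [-0.34, 2.1], [-1.41, 1.46], [0.24, 2.44], [-1.37, 4.51], [0.17, 1.92], [-2.96, 2.96]. Speed limits (rad/s): [2.39, 2.39, 3.14, 3.14, 3.14, 3.14, 3.14].

### API

Orientations are given as a rotation vector (axis times angle).
In Python, from rig import env, imaging gives the robot as it stands (env), with the cameras (imaging).
- The arm moves only by the shell command python3 drive.py 'ROWS' [FORCE]. ROWS is 1 to 20 rows, parted by semicolons, with the numbers parted by spaces; each row has 7 numbers: dx, dy, dz in m, then a rotation vector rx, ry, rz in rad, then the finger opening in m; each row shifts and turns the commanded pose from where the row before left it, along the tool's axes as they then stand; what a row does not reach is not made up. A row lasts 1/10 s, in which the tool goes at most 0.05 m and 0.15 rad, less where a joint would pass 70% of its speed; a pose out of reach is approached as far as the arm can. The fingers move at their own pace and stop on an object; FORCE is the grip in N (left out, the last holds). Time passes only in rows, so rows that do not move let the fingers close. It prints the time, the measured TCP pose, the force, the opening and the grip force at its end. Input that does not fit is refused with a message, and nothing moves.
- env.sense(): the state, without advancing time (a new reading comes with each control period).
- imaging.get_image(name): name is "side" or "top" or "wrist"; returns a dict with "frame" (400x640x3 uint8, red, green, blue), "camera_matrix" (3x3 intrinsics, pixels), "distortion" ([k1, k2, p1, p2, k3] as OpenCV has them; the pictures are not rectified), "xyz" and "rotation" of the camera in the world; the wrist camera has in their place "hand_eye" (4x4, takes a point from camera to tool coordinates, whose origin is the TCP and whose axes are the flange's). Camera axes: x right, y down, z forward; pixel columns grow to the right and rows downward; lengths in m; the calibration is good to about 2 mm. A picture is of the moment at which its call begins: read the wrist's pose just before it. There is no depth.
- env.sign_off(): hands the job in; it is judged then, once.
The state is a dict: "time": time; "qpos": joint angles; "qd": joint speeds; "tau": joint torques, N m; "tcp_pos": TCP position; "tool_rot": TCP orientation; "wrist_force": force on the tool from outside, world axes, zero at the start; "ft_torque": the same for the moment, N m; "opening": finger opening in m; "grasp_force": force on a finger pad.
Only numpy, scipy, OpenCV 4.12 (cv2) and the standard library are available. Lean on these libraries where they do the work, as an engineer would, in place of code of your own. Each camera call takes 0.05 s, during which the arm holds its last target. There are 200 camera calls.

### The job

The filter has just been changed on the photometer bench. Push the filter drawer of the lamp house fully home until its detent holds it, slide the detector carriage along the rail until it rests against the orange stop, and then turn the carriage's clamp knob clockwise until it is tight, so that the carriage is locked there. Do not shift the stop, and leave the other things on the worktop where they are.

Things in the scene. Friction and masses are not known exactly. Their poses are not given: they have to be found in the camera images.
- bench: Photometer bench, fixed: cream base plate 160 x 510 x 20 mm. Origin: centre of its underside; x away from the robot, y along the rail (to the left), z up; may be yawed. On it an aluminium roof-section rail, 70 mm high. At the left end the cream lamp house (112 x 84 mm, 252 mm high, y = 166 to 250 mm) with a dark filter box on its right (y = 117 to 167 mm, z = 119 to 237 mm, front at x = -38 mm).
- filter_drawer (a joint): Slide of the filter drawer, in m: 0 = fully home, up to 0.070 = pulled out towards the robot (the bench's -x). It starts 30 to 60 mm open and runs with about 1 N of friction; a spring ball detent draws it in over the last 5 mm and then holds it with about 8 N.
- drawer_front (a point): Point on the outer face of the drawer's cream front plate (48 mm wide, 80 mm high), 8 mm above the plate's middle; moves with the drawer. Axes as the bench's: push along +x. A lip pull sticks out 13 mm from the plate, 38 mm below this point. When home the point is at x = -49.5, y = 142, z = 186 mm of the bench; filter box and lamp house behind rise 51 and 66 mm above it.
- carriage (a joint): Slide of the detector carriage (blue-grey saddle) along the rail, in m: grows to the left (+y of the bench), 0 = right end. Free, it moves with about 2 N; locked, it withstands more than 15 N.
- carriage_face (a point): Middle of the left end face of the carriage's saddle, the face that meets the stop; ridge line of the rail, 81 mm above the worktop. The saddle is 76 mm long (y).
- head_back (a point): Centre of the flat cream rear cap (44 mm across) of the detector head on the carriage: the right-hand (-y) end of a level dark barrel 48 mm in diameter and 84 mm long plus a 16 mm nose, axis along the rail, 178 mm above the worktop. Axes as the bench's. The carriage may be pushed here along +y, or its barrel gripped from above.
- stop_face (a point): Middle of the right end face of the orange stop, which sits on the rail to the left of the carriage; its block is 46 mm wide, 24 mm long, 18 mm high, and its face meets carriage_face. Set at a different place each time; its own screw holds it against about 45 N.
- stop (a joint): Slide of the orange stop along the rail, in m, growing to the left. It is to stay where it is.
- knob_grip (a point): Centre of the wing of the black clamp knob on the carriage's front. The point's z points outward along the screw, which leans 35 degrees from vertical towards the robot; its x runs along the wing and turns with it. The wing is a bar 60 mm long (x), 13 mm thick (y), 24 mm deep (from 14 mm inward of this point to 10 mm outward); a hub of 30 mm diameter lies 12 to 22 mm inward.
- clamp_knob (a joint): Turn of the clamp knob in rad, growing clockwise seen from outside: -0.75 = fully loose, 0 = wing straight up the slope (square to the rail), about 0.3 = pad touches the rail, above 0.45 = locked, 0.80 = end of travel. It starts loose (-0.75 to -0.45), so 0.9 to 1.2 rad locks it; it stays where it is left. It takes less than 0.5 N m.
- wash: White squeeze bottle with a red cap and bent spout, 62 x 88 x 188 mm, standing behind the bench; origin at the centre of its foot. To be left alone.
- beaker: Glass beaker, 69 mm across, 92 mm high, standing to the left behind the bench; origin at the centre of its foot. To be left alone.
- tape: Roll of masking tape lying flat, 69 mm across, 19 mm high, in front of the bench on the right; origin at the centre of its underside. To be left alone.

How it is judged:
On the way:
1. the carriage rests against the stop while its clamp knob is still loose (distance between carriage_face and stop_face below 0.003 m and value of joint clamp_knob below 0.2 rad), for 0.2 s.
At the end, for the whole second after the job is handed in: The filter drawer is home in its detent (within 2 mm), the carriage's left face is within 3 mm of the stop's right face, the clamp knob is turned to beyond 0.45 rad (locked), and all is at rest (value of joint filter_drawer below 0.002 m and distance between carriage_face and stop_face below 0.003 m and value of joint clamp_knob above 0.45 rad and velocity of joint each of carriage, filter_drawer below 0.005 m/s); the robot touches nothing.
It fails at once if the orange stop is shifted by more than 3 mm along the rail (distance of stop_face from where it was at the start of the episode above 0.003 m).
It fails at once if the wash bottle, the beaker or the tape roll is shifted by more than 25 mm (distance of any of wash, beaker, tape from where it was at the start of the episode above 0.025 m).
It also fails if it takes over 50 s, if anything falls off the work surface, if the arm or the gripper's body presses on something with over 40 N, if the wrist force passes 120 N, or if a joint passes its speed limit or range.

## Working session

There is one attempt and no reset: what is moved stays moved. The work goes in short steps, Python scripts to look and compute and a shell command to move; the robot and the scene stay as the last step left them, time stands still between calls to the robot, and variables do not carry over. Pictures are saved under pics/ and viewed, at most 10 in all, crops included, and the job is handed in when it is done.

```bash
ls; mkdir -p pics
cat > h.py <<'E'
import numpy as np, cv2
from rig import env, imaging
from scipy.spatial.transform import Rotation as R
E
python3 - <<'E'
from h import *
s=env.sense(); print({k:np.round(v,3) for k,v in s.items()})
for n in ("side","top"):
    im=imaging.get_image(n); cv2.imwrite(f"pics/{n}0.png",im["frame"][:,:,::-1])
    print(n,im["camera_matrix"],im["distortion"],im["xyz"],im["rotation"])
    np.savez(f"{n}0.npz",**im)
E
```

```text
drive.py
pics
rig.py
{'time': np.float64(0.0), 'qpos': array([-1.415,  0.478,  0.022,  1.556, -0.012,  1.109, -0.083]), 'qd': array([ 0.001,  0.001, -0.002,  0.001,  0.001, -0.001,  0.   ]), 'tau': array([ 0.0000e+00, -5.8285e+01,  1.5350e+00, -2.7260e+01, -5.4000e-02,
        1.7000e-02,  0.0000e+00]), 'tcp_pos': array([0.176, 0.651, 0.222]), 'tool_rot': array([-4.130e-01, -3.114e+00,  3.000e-03]), 'wrist_force': array([ 0.354, -0.233,  0.173]), 'ft_torque': array([-0.004,  0.061, -0.007]), 'grasp_force': np.float64(0.0), 'opening': np.float64(0.088)}
side [[426.83760782   0.         320.92156642]
 [  0.         426.83760782 187.9860059 ]
 [  0.           0.           1.        ]] [-0.10121962  0.          0.          0.          0.        ] [-0.14021158 -1.02124085  0.97034106] [-2.08676792  0.62013852 -0.32726967]
top [[376.1709925    0.         315.25395121]
 [  0.         376.1709925  199.03607191]
 [  0.           0.           1.        ]] [-0.07518301  0.          0.          0.          0.        ] [0.46502236 0.03216445 1.3624514 ] [-2.19484688  2.17903588 -0.07884905]
```

View pics/side0.png

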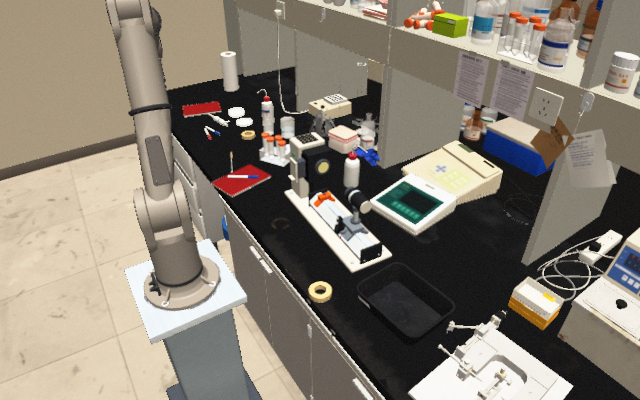

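View pics/top0.png

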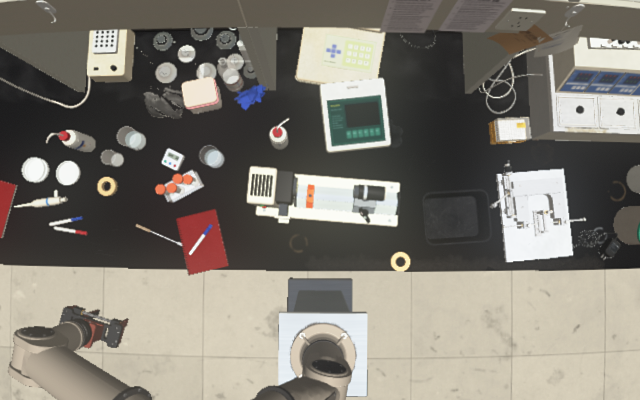

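Run:
```python
from h import *
a=cv2.imread("pics/top0.png")[155:235,235:410]; a=cv2.resize(a,None,fx=4.57,fy=4.57,interpolation=cv2.INTER_CUBIC)[:, :800]
cv2.imwrite("pics/topc.png",a)
a=cv2.imread("pics/side0.png")[125:275,265:405]; cv2.imwrite("pics/sidec.png",cv2.resize(a,None,fx=4,fy=4,interpolation=cv2.INTER_CUBIC))
```

```text
(no output)
```

View pics/topc.png

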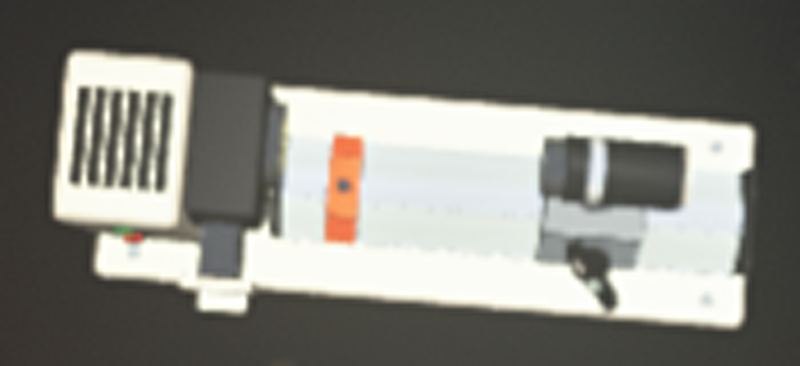

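View pics/sidec.png

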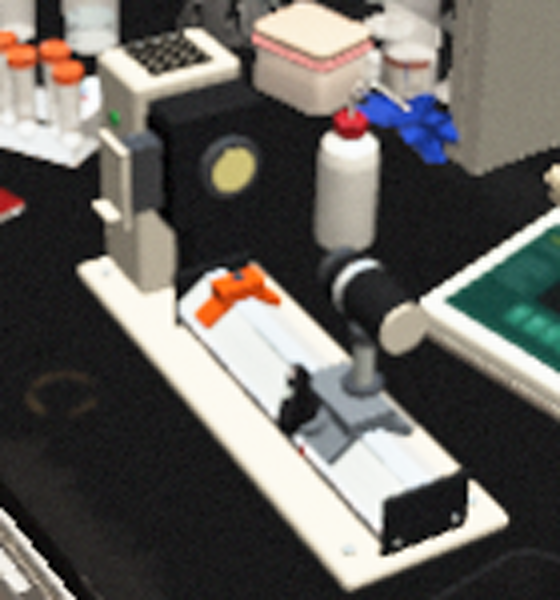

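```bash
cat >> h.py <<'E'
from scipy.optimize import least_squares
def cam(n):
    d=np.load(f"{n}0.npz"); return d["camera_matrix"],d["distortion"],d["xyz"],R.from_rotvec(d["rotation"]) if d["rotation"].size==3 else R.from_matrix(d["rotation"])
def proj(c,P):
    K,D,t,r=c; return cv2.projectPoints(np.atleast_2d(r.inv().apply(np.atleast_2d(P)-t)),np.zeros(3),np.zeros(3),K,D)[0][:,0]
def tri(cs,uvs):
    f=lambda X:np.concatenate([proj(c,X)[0]-u for c,u in zip(cs,uvs)])
    o=least_squares(f,[.55,0,.1]); return o.x,np.abs(o.fun).max()
def B(p,P): # bench pose (x,y,yaw) -> world
    return R.from_euler('z',p[2]).apply(np.atleast_2d(P))+[p[0],p[1],0]
def iB(p,P): return R.from_euler('z',-p[2]).apply(np.atleast_2d(P)-[p[0],p[1],0])
E
python3 - <<'E'
from h import *
T,S=cam("top"),cam("side")
t=lambda u,v:np.array([235+(u+.5)/4.57-.5,155+(v+.5)/4.57-.5]); s=lambda u,v:np.array([265+(u+.5)/4-.5,125+(v+.5)/4-.5])
# corners
c=[(T,t(754,125),(.08,-.255,.02)),(T,t(743,327),(-.08,-.255,.02)),(T,t(95,277),(-.08,.255,.02)),
(S,s(350,588),(-.08,-.255,.01)),(S,s(508,521),(.08,-.255,.02)),(S,s(78,268),(-.08,.255,.02)),
(T,t(66,51),(.056,.25,.252)),(T,t(192,62),(.056,.166,.252)),(T,t(181,228),(-.056,.166,.252)),(T,t(53,218),(-.056,.25,.252)),
(S,s(101,64),(-.056,.25,.252)),(S,s(140,84),(-.056,.166,.252)),(S,s(238,66),(.056,.166,.252))]
f=lambda p:np.concatenate([proj(k,B(p,P))[0]-u for k,u,P in c])
o=least_squares(f,[.55,0,0]); p=o.x; print(p,np.round(o.fun.reshape(-1,2),1).tolist())
np.save("bench.npy",p)
for n,a,b in [("corner far right",t(754,125),s(508,521)),("cap",t(685,178),s(405,330)),("stop top right far",t(362,137),s(280,302)),("lamp",t(181,228),s(140,84)),
 ("knob end up",t(580,248),s(300,370)),("knob end lo",t(610,303),s(290,428)),("drawer plate top right",t(246,292),s(128,140)),("drawer top left",t(198,289),s(104,131))]:
    X,e=tri([T,S],[a,b]); print(n,np.round(X,3),round(e,2),"bench",np.round(iB(p,X)[0],3))
E
```

```text
[ 0.56360148 -0.01760467 -0.08396819] [[1.2, 0.3], [0.2, 0.4], [-0.1, -1.6], [-0.3, 0.9], [2.0, -1.4], [0.8, -1.6], [0.5, 0.1], [0.9, 0.2], [-0.5, 1.3], [-0.6, 0.9], [-1.6, -3.5], [-1.6, 0.9], [1.5, -1.6]]
corner far right [ 0.621 -0.274  0.012] 0.76 bench [ 0.079 -0.251  0.012]
cap [ 0.566 -0.189  0.176] 0.28 bench [ 0.017 -0.171  0.176]
stop top right far [0.605 0.036 0.055] 0.57 bench [0.037 0.057 0.055]
lamp [0.526 0.151 0.255] 0.29 bench [-0.052  0.164  0.255]
knob end up [ 0.517 -0.122  0.115] 1.12 bench [-0.037 -0.108  0.115]
knob end lo [ 0.482 -0.151  0.088] 0.38 bench [-0.07  -0.139  0.088]
drawer plate top right [0.487 0.109 0.23 ] 0.77 bench [-0.087  0.12   0.23 ]
drawer top left [0.486 0.143 0.223] 0.35 bench [-0.091  0.153  0.223]
```

```bash
cat >> h.py <<'E'
def goal_R(p,tilt,spin=0): # tool x = away-down.. ; tool y = bench y, z = down tilted toward +x; spin about tool z
    st,ct=np.sin(tilt),np.cos(tilt); z=np.array([st,0,-ct]); y=np.array([0,1.,0]); x=np.cross(y,z)
    return R.from_euler('z',p[2])*R.from_matrix(np.c_[x,y,z])*R.from_rotvec([0,0,spin])
def plan(bpos,tilt,spin=0):
    p=np.load("bench.npy"); s=env.sense(); r0=R.from_rotvec(s["tool_rot"]); r1=goal_R(p,tilt,spin); w=B(p,bpos)[0]
    rv=(r0.inv()*r1).as_rotvec(); d=w-s["tcp_pos"]
    print("rot",np.round(rv,3),"trans after rot",np.round(r1.inv().apply(d),4),"trans before",np.round(r0.inv().apply(d),4),"world",np.round(w,3),"q",np.round(s["qpos"],2))
def where():
    p=np.load("bench.npy"); s=env.sense(); r=R.from_rotvec(s["tool_rot"])
    print("t",s["time"],"bench tcp",np.round(iB(p,s["tcp_pos"])[0],4),"F bench",np.round(R.from_euler('z',-p[2]).apply(s["wrist_force"]),2),"z",np.round(R.from_euler('z',-p[2]).apply(r.as_matrix()[:,2]),3),"open",s["opening"],"q",np.round(s["qpos"],2))
E
python3 -c "
from h import *
plan([-.14,.142,.23],.61)"
```

```text
rot [-0.056 -0.608 -0.174] trans after rot [-0.2526 -0.4919  0.1665] trans before [-0.3855 -0.4299 -0.0075] world [0.436 0.136 0.23 ] q [-1.42  0.48  0.02  1.56 -0.01  1.11 -0.08]
```

```bash
python3 drive.py '0 0 0 -0.011 -0.122 -0.035 0;0 0 0 -0.011 -0.122 -0.035 0;0 0 0 -0.011 -0.122 -0.035 0;0 0 0 -0.011 -0.122 -0.035 0;0 0 0 -0.011 -0.122 -0.035 0;-0.021 -0.041 0.0139 0 0 0 0;-0.021 -0.041 0.0139 0 0 0 0;-0.021 -0.041 0.0139 0 0 0 0;-0.021 -0.041 0.0139 0 0 0 0;-0.021 -0.041 0.0139 0 0 0 0;-0.021 -0.041 0.0139 0 0 0 0' 20
python3 -c "
from h import *
where(); plan([-.14,.142,.23],.61)"
```

```text
time: 1.2
tcp_pos: [0.3066, 0.3919, 0.2265]
tool_rot: [0.105, 2.528, -0.034]
wrist_force: [0.7, 0.5, 1.2]
opening: 0.0035
grasp_force: 0.0
t 1.2 bench tcp [-0.2904  0.3866  0.2265] F bench [0.7  0.55 1.16] z [ 0.574  0.    -0.819] open 0.0034938475543279048 q [-1.69  0.13  0.27  2.2   0.75  0.93 -0.43]
rot [0.    0.001 0.001] trans after rot [-0.1253 -0.2446  0.0833] trans before [-0.1249 -0.2447  0.0834] world [0.436 0.136 0.23 ] q [-1.69  0.13  0.27  2.2   0.75  0.93 -0.43]
```

```bash
python3 drive.py '-0.021 -0.041 0.0139 0 0 0 0;-0.021 -0.041 0.0139 0 0 0 0;-0.021 -0.041 0.0139 0 0 0 0;-0.021 -0.041 0.0139 0 0 0 0;-0.021 -0.041 0.0139 0 0 0 0;-0.020 -0.040 0.0139 0 0 0 0;0 0 0 0 0 0 0;0 0 0 0 0 0 0'
python3 - <<'E'
from h import *
where(); s=env.sense(); im=imaging.get_image("wrist"); cv2.imwrite("pics/w1.png",im["frame"][:,:,::-1])
np.savez("w1.npz",tcp=s["tcp_pos"],rot=s["tool_rot"],**im)
print(im["camera_matrix"],im["distortion"],im["hand_eye"])
E
```

```text
time: 2.0
tcp_pos: [0.414, 0.1833, 0.2297]
tool_rot: [0.11, 2.531, -0.032]
wrist_force: [-0.5, 1.4, 0.1]
opening: 0.0005
grasp_force: 0.0
t 2.0 bench tcp [-0.166   0.1877  0.2297] F bench [-0.59  1.32  0.14] z [ 0.572  0.    -0.821] open 0.0005237049561709437 q [-1.17 -0.12  0.21  2.43  0.91  0.71 -0.14]
[[289.50241147   0.         316.88157815]
 [  0.         289.50241147 194.5330596 ]
 [  0.           0.           1.        ]] [-0.00876145  0.          0.          0.          0.        ] [[ 8.90108618e-04 -9.69237508e-01 -2.46125703e-01  6.91780844e-02]
 [ 9.99999230e-01  6.49830734e-04  1.05745807e-03  4.84375848e-04]
 [-8.64987982e-04 -2.46126454e-01  9.69237340e-01 -1.61143750e-01]
 [ 0.00000000e+00  0.00000000e+00  0.00000000e+00  1.00000000e+00]]
```

View pics/w1.png

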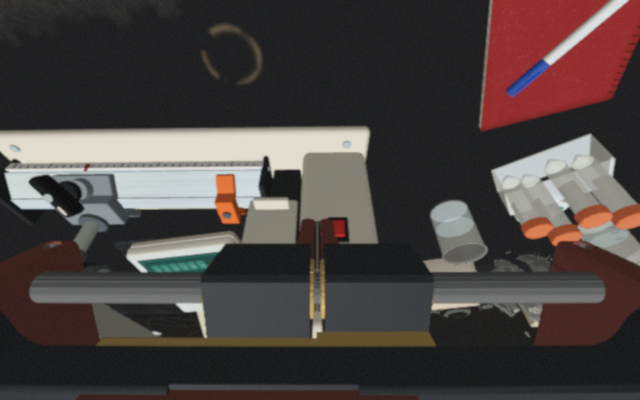

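```bash
cat >> h.py <<'E'
def wcam(f):
    d=np.load(f); H=d["hand_eye"]; r=R.from_rotvec(d["rot"]); return d["camera_matrix"],d["distortion"],d["tcp"]+r.apply(H[:3,3]),r*R.from_matrix(H[:3,:3])
def ray(c,uv,ax,val): # intersect with bench-axis plane
    p=np.load("bench.npy"); K,D,t,r=c; n=cv2.undistortPoints(np.array([[uv]],float),K,D)[0,0]
    d=R.from_euler('z',-p[2]).apply(r.apply([n[0],n[1],1])); o=iB(p,t)[0]; return o+d*(val-o[ax])/d[ax]
E
python3 - <<'E'
from h import *
W,T,S=wcam("w1.npz"),cam("top"),cam("side"); p=np.load("bench.npy")
t=lambda u,v:np.array([235+(u+.5)/4.57-.5,155+(v+.5)/4.57-.5]); s=lambda u,v:np.array([265+(u+.5)/4-.5,125+(v+.5)/4-.5])
print("plate corner (y=.255,x=-.08,z=.02)",ray(W,(369,128),2,.02),"right",ray(W,(3,131),2,.02))
for u in [(245,222),(297,222)]: print("plate edge",ray(W,u,0,-.0895))
print("stop screw z=.108?",[np.round(ray(W,(228,217),2,z),3) for z in (.09,.1,.11)])
for n,cs,us in [("stop screw",[T,S,W],[t(343,186),s(241,274),(228,217)]),("stop near right bottom",[S,W],[s(207,325),(216,177)]),
 ("stop near right",[T,S],[t(354,243),s(207,325)]),
 ("carr near left low",[T,W],[t(537,258),(118,178)]),("knob far end",[T,S,W],[t(580,248),s(300,370),(80,210)]),("knob near end",[T,S,W],[t(610,303),s(290,428),(33,180)])]:
    X,e=tri(cs,us); print(n,np.round(iB(p,X)[0],3),round(e,2))
E
```

```text
plate corner (y=.255,x=-.08,z=.02) [-0.09373758  0.25448925  0.02      ] right [-0.09119635 -0.21333359  0.02      ]
plate edge [-0.0895      0.11999427  0.16165406]
plate edge [-0.0895      0.16952161  0.16176166]
stop screw z=.108? [array([-0.001,  0.069,  0.09 ]), array([-0.014,  0.074,  0.1  ]), array([-0.028,  0.079,  0.11 ])]
stop screw [-0.001  0.069  0.09 ] 0.65
stop near right bottom [-0.042  0.056  0.056] 0.15
stop near right [-0.043  0.055  0.057] 0.03
carr near left low [-0.036 -0.08   0.05 ] 1.52
knob far end [-0.035 -0.103  0.105] 2.32
knob near end [-0.073 -0.142  0.09 ] 1.03
```

```bash
python3 -c "
from h import *
plan([-.118,.142,.2],.61)"
```

```text
rot [ 0.002 -0.002 -0.   ] trans after rot [-0.0227 -0.0471  0.0521] trans before [-0.0228 -0.0472  0.052 ] world [0.458 0.134 0.2  ] q [-1.17 -0.12  0.21  2.43  0.91  0.71 -0.14]
```

```bash
python3 drive.py '-0.0114 0 0.026 0 0 0 0;-0.0114 0 0.026 0 0 0 0;0 -0.024 0 0 0 0 0;0 -0.023 0 0 0 0 0;0 0 0 0 0 0 0;0 0 0 0 0 0 0'
python3 -c "
from h import *
where();plan([-.118,.142,.195],.61)"
```

```text
time: 2.65
tcp_pos: [0.4599, 0.1496, 0.2003]
tool_rot: [0.103, 2.531, -0.03]
wrist_force: [0.2, 1.3, -0.8]
opening: 0.0005
grasp_force: 0.0
t 2.65 bench tcp [-0.1174  0.1579  0.2003] F bench [ 0.08  1.34 -0.82] z [ 0.572  0.003 -0.82 ] open 0.000506659038440901 q [-0.9  -0.02  0.15  2.43  1.03  0.52 -0.12]
rot [ 0.003 -0.001  0.001] trans after rot [ 0.0036 -0.0159  0.004 ] trans before [ 0.0036 -0.0159  0.0039] world [0.458 0.134 0.195] q [-0.9  -0.02  0.15  2.43  1.03  0.52 -0.12]
```

```bash
python3 drive.py '-0.0066 -0.006 0.0046 0 0 0 0;-0.0066 -0.006 0.0046 0 0 0 0;-0.0066 -0.004 0.0046 0 0 0 0;0 0 0 0 0 0 0'
python3 -c "
from h import *
where();plan([-.058,.142,.195],.61)"
```

```text
time: 3.05
tcp_pos: [0.4835, 0.1303, 0.2004]
tool_rot: [0.105, 2.531, -0.03]
wrist_force: [-0.1, -0.3, -0.3]
opening: 0.0005
grasp_force: 0.0
t 3.05 bench tcp [-0.0922  0.1407  0.2004] F bench [-0.12 -0.34 -0.28] z [ 0.572  0.002 -0.82 ] open 0.0004684990245426313 q [-0.85  0.    0.2   2.41  1.04  0.46 -0.05]
rot [ 0.002 -0.001 -0.   ] trans after rot [-0.025   0.0013  0.024 ] trans before [-0.025   0.0013  0.024 ] world [0.518 0.129 0.195] q [-0.85  0.    0.2   2.41  1.04  0.46 -0.05]
```

```bash
python3 drive.py '-0.0066 0 0.0056 0 0 0 0;-0.0066 0 0.0056 0 0 0 0;-0.0066 0 0.0046 0 0 0 0;0 0 0 0 0 0 0'
python3 -c "
from h import *
where();plan([-.058,.142,.195],.61)"
```

```text
time: 3.45
tcp_pos: [0.5089, 0.1276, 0.1986]
tool_rot: [0.107, 2.531, -0.032]
wrist_force: [-0.3, -0.3, 0.4]
opening: 0.0004
grasp_force: 0.0
t 3.45 bench tcp [-0.0667  0.1401  0.1986] F bench [-0.32 -0.35  0.45] z [ 0.572  0.001 -0.82 ] open 0.0003604577429277092 q [-0.82  0.05  0.23  2.38  1.03  0.42 -0.01]
rot [ 0.001 -0.001 -0.001] trans after rot [-0.0051  0.0019  0.008 ] trans before [-0.0051  0.0019  0.008 ] world [0.518 0.129 0.195] q [-0.82  0.05  0.23  2.38  1.03  0.42 -0.01]
```

```bash
python3 drive.py '-0.0033 0 0.0023 0 0 0 0;-0.0033 0 0.0023 0 0 0 0;0 0 0 0 0 0 0'; python3 drive.py '-0.0025 0 0.0017 0 0 0 0;0 0 0 0 0 0 0'
python3 - <<'E'
from h import *
where(); im=imaging.get_image("side"); cv2.imwrite("pics/s2.png",cv2.resize(im["frame"][125:275,265:405,::-1],None,fx=4,fy=4,interpolation=cv2.INTER_CUBIC))
E
```

```text
time: 3.75
tcp_pos: [0.5135, 0.1273, 0.1971]
tool_rot: [0.105, 2.534, -0.031]
wrist_force: [-19.3, 0.8, 9.1]
opening: 0.0003
grasp_force: 9.4
time: 3.95
tcp_pos: [0.5142, 0.1273, 0.1966]
tool_rot: [0.103, 2.536, -0.031]
wrist_force: [-47.0, -0.6, 32.0]
opening: 0.0005
grasp_force: 23.3
t 3.95 bench tcp [-0.0614  0.1402  0.1966] F bench [-46.75  -4.53  32.02] z [ 0.568  0.002 -0.823] open 0.0004997984861822189 q [-0.81  0.06  0.23  2.37  1.02  0.41  0.01]
```

View pics/s2.png

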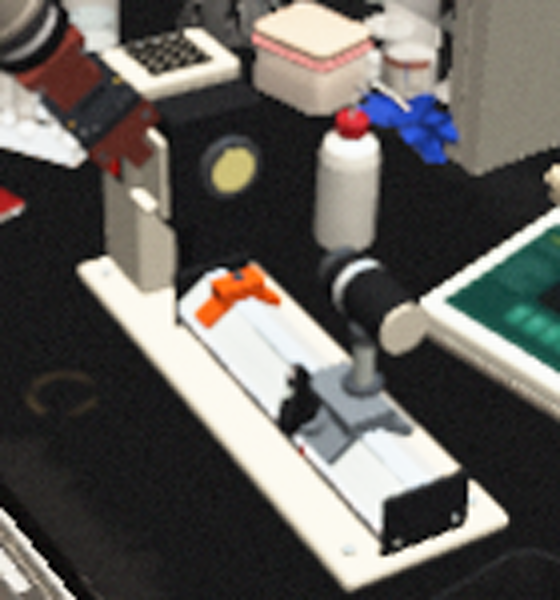

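```bash
python3 drive.py '0.012 0 -0.008 0 0 0 0;0.012 0 -0.012 0 0 0 0;0.0 -0.03 -0.03 0 0 0 0;0 -0.04 -0.03 0 0 0 0;0 -0.04 -0.02 0 0 0 0;0 0 0 0 0 0 0'
python3 -c "
from h import *
where();plan([.022,-.23,.28],.61);plan([.022,-.22,.17],.61)"
```

```text
time: 4.6
tcp_pos: [0.4545, 0.0639, 0.2417]
tool_rot: [0.124, 2.54, -0.025]
wrist_force: [-0.3, 0.1, -0.6]
opening: 0.0006
grasp_force: 0.0
t 4.6 bench tcp [-0.1155  0.0721  0.2417] F bench [-0.34  0.1  -0.57] z [ 0.564  0.002 -0.826] open 0.0006207947402764154 q [-0.46 -0.17 -0.05  2.43  0.74  0.47  0.36]
rot [ 0.002 -0.011 -0.014] trans after rot [-0.1347 -0.3021  0.0474] trans before [-0.1394 -0.3003  0.0452] world [ 0.566 -0.249  0.28 ] q [-0.46 -0.17 -0.05  2.43  0.74  0.47  0.36]
rot [ 0.002 -0.011 -0.014] trans after rot [-0.0717 -0.2921  0.1376] trans before [-0.0772 -0.2914  0.1361] world [ 0.567 -0.239  0.17 ] q [-0.46 -0.17 -0.05  2.43  0.74  0.47  0.36]
```

```bash
python3 drive.py '-0.0195 -0.043 0.0065 0 -0.002 -0.002 0;-0.0195 -0.043 0.0065 0 -0.002 -0.002 0;-0.0195 -0.043 0.0065 0 -0.002 -0.002 0;-0.0195 -0.043 0.0065 0 -0.002 -0.002 0;-0.0195 -0.043 0.0065 0 -0.002 -0.002 0;-0.0195 -0.043 0.0065 0 0 -0.002 0;-0.0195 -0.043 0.0065 0 0 -0.002 0;0 0 0 0 0 0 0;0 0 0 0 0 0 0'
python3 - <<'E'
from h import *
where();plan([.022,-.22,.17],.61)
s=env.sense(); im=imaging.get_image("wrist"); cv2.imwrite("pics/w2.png",im["frame"][:,:,::-1])
np.savez("w2.npz",tcp=s["tcp_pos"],rot=s["tool_rot"],**im)
E
```

```text
time: 5.5
tcp_pos: [0.5432, -0.1698, 0.2643]
tool_rot: [0.101, 2.554, -0.015]
wrist_force: [-1.3, 0.9, 0.9]
opening: 0.0005
grasp_force: 0.0
t 5.5 bench tcp [-0.0076 -0.1534  0.2643] F bench [-1.38  0.81  0.85] z [ 0.553  0.014 -0.833] open 0.0005171155122679423 q [-0.82 -0.08  1.07  2.25 -0.15  0.36  1.89]
rot [ 0.014 -0.024  0.001] trans after rot [ 0.0298 -0.0666  0.0942] trans before [ 0.0276 -0.0679  0.094 ] world [ 0.567 -0.239  0.17 ] q [-0.82 -0.08  1.07  2.25 -0.15  0.36  1.89]
```

View pics/w2.png

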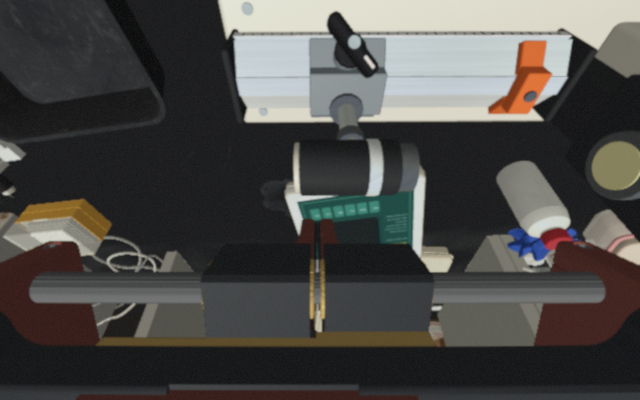

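Run:
```python
from h import *
V=wcam("w2.npz");W,T,S=wcam("w1.npz"),cam("top"),cam("side"); p=np.load("bench.npy")
t=lambda u,v:np.array([235+(u+.5)/4.57-.5,155+(v+.5)/4.57-.5]); s=lambda u,v:np.array([265+(u+.5)/4-.5,125+(v+.5)/4-.5])
pr=lambda n,cs,us:(lambda r:print(n,np.round(iB(p,r[0])[0],4),round(r[1],2)))(tri(cs,us))
pr("cap",[T,S,V],[t(685,178),s(405,330),(294,169)])
pr("knob far top",[W,V],[(80,210),(372,68)]); pr("knob near top",[W,V],[(33,180),(334,16)])
pr("knob far TV",[T,V],[t(580,250),(372,68)]); pr("knob near TV",[T,V],[t(610,303),(334,16)])
pr("stop near right top",[T,S,V],[t(354,243),s(207,325),(517,82)])
pr("stop screw",[T,S,V],[t(343,186),s(241,274),(530,97)])
for z in (.05,.07): print("saddle left edge",z,ray(V,(385,66),2,z),"stop right",ray(V,(519,45),2,z))
print("base right near corner", proj(V,B(p,[(-.08,-.255,.02),(.08,-.255,.02)])), "rail right end ridge", proj(V,B(p,[(0,-.25,.07)])))
print("knob predicted",[np.round(proj(V,B(p,[P])),0).tolist() for P in [(-.053,-.123,.1)]])
```

```text
cap [ 0.0167 -0.1712  0.1756] 0.38
knob far top [-0.0387 -0.1015  0.1047] 1.69
knob near top [-0.0773 -0.1373  0.0933] 0.3
knob far TV [-0.041  -0.1034  0.1082] 2.4
knob near TV [-0.0734 -0.1367  0.0796] 1.03
stop near right top [-0.0215  0.049   0.0838] 6.78
stop screw [-0.0048  0.0673  0.0912] 0.98
saddle left edge 0.05 [-0.01758312 -0.07711592  0.05      ] stop right [-0.0403928   0.05730277  0.05      ]
saddle left edge 0.07 [-0.02639684 -0.08214788  0.07      ] stop right [-0.04773608  0.04360537  0.07      ]
base right near corner [[210.39865398 -11.7494796 ]
 [240.45176601 126.189178  ]] rail right end ridge [[223.45168879  90.0320033 ]]
knob predicted [[[350.0, 50.0]]]
```

```bash
python3 drive.py '0 -0.034 0 0.007 -0.012 0 0;0 -0.034 0 0.007 -0.012 0 0;0 0 0 0 0 0 0;0.01 0 0.03 0 0 0 0;0.01 0 0.03 0 0 0 0;0.009 0 0.03 0 0 0 0;0 0 0 0 0 0 0;0 0 0 0 0 0 0'
python3 -c "
from h import *
where();plan([.022,-.22,.17],.61)"
```

```text
time: 6.35
tcp_pos: [0.5234, -0.2261, 0.2361]
tool_rot: [0.111, 2.549, -0.038]
wrist_force: [0.6, 0.5, 0.1]
opening: 0.0005
grasp_force: 0.0
t 6.35 bench tcp [-0.0225 -0.2111  0.2361] F bench [0.6  0.59 0.11] z [ 0.557 -0.004 -0.831] open 0.0004504436968067602 q [-1.17 -0.32  1.45  2.28  0.48  0.35  1.44]
rot [-0.004 -0.019 -0.001] trans after rot [ 0.0014 -0.0089  0.0797] trans before [-0.0002 -0.0085  0.0798] world [ 0.567 -0.239  0.17 ] q [-1.17 -0.32  1.45  2.28  0.48  0.35  1.44]
```

```bash
python3 drive.py '0 -0.003 -0.01 0 0.12 0 0;0 -0.003 0 0 0.12 0 0;0 -0.003 0 0 0.12 0 0;0 0 0 0 0.12 0 0;0 0 0 0 0.05 0 0;0 0 0 0 0 0 0;0 0 0 0 0 0 0'
python3 -c "
from h import *
where();plan([.02,-.22,.17],.1)"
```

```text
time: 7.05
tcp_pos: [0.4607, -0.207, 0.2827]
tool_rot: [0.14, 3.034, -0.042]
wrist_force: [-0.1, 0.2, 0.9]
opening: 0.0004
grasp_force: 0.0
t 7.05 bench tcp [-0.0866 -0.1973  0.2827] F bench [-0.08  0.22  0.86] z [ 0.105 -0.024 -0.994] open 0.00044814873070371357 q [-1.34 -0.33  1.45  2.01  0.4   1.1   1.43]
rot [-0.024  0.005 -0.007] trans after rot [-0.0949 -0.0227  0.1228] trans before [-0.0944 -0.0191  0.1238] world [ 0.565 -0.239  0.17 ] q [-1.34 -0.33  1.45  2.01  0.4   1.1   1.43]
```

```bash
python3 drive.py '-0.03 -0.005 0.0 -0.005 0 0 0;-0.03 -0.005 0.0 -0.005 0 0 0;-0.03 -0.005 0.0 -0.005 0 0 0;0 0 0 0 0 0 0;0 0 0 0 0 0 0'
python3 -c "
from h import *
where();plan([.02,-.22,.17],.1)"
```

```text
time: 7.55
tcp_pos: [0.4957, -0.207, 0.321]
tool_rot: [0.137, 2.99, -0.047]
wrist_force: [0.4, -0.6, -0.2]
opening: 0.0005
grasp_force: 0.0
t 7.55 bench tcp [-0.0518 -0.1944  0.321 ] F bench [ 0.45 -0.57 -0.19] z [ 0.149 -0.025 -0.989] open 0.0005169814743096891 q [-1.38 -0.34  1.45  1.92  0.4   1.14  1.42]
rot [-0.025  0.049 -0.007] trans after rot [-0.0564 -0.0256  0.1574] trans before [-0.0487 -0.0212  0.1606] world [ 0.565 -0.239  0.17 ] q [-1.38 -0.34  1.45  1.92  0.4   1.14  1.42]
```

```bash
cat > kin.py <<'E'
from h import *
import itertools
D=[([-1.415,.478,.022,1.556,-.012,1.109,-.083],[.176,.651,.222],[-.413,-3.114,.003]),
([-1.69,.13,.27,2.2,.75,.93,-.43],[.3066,.3919,.2265],[.105,2.528,-.034]),
([-1.17,-.12,.21,2.43,.91,.71,-.14],[.414,.1833,.2297],[.11,2.531,-.032]),
([-.9,-.02,.15,2.43,1.03,.52,-.12],[.4599,.1496,.2003],[.103,2.531,-.03]),
([-.82,.05,.23,2.38,1.03,.42,-.01],[.5089,.1276,.1986],[.107,2.531,-.032]),
([-.46,-.17,-.05,2.43,.74,.47,.36],[.4545,.0639,.2417],[.124,2.54,-.025]),
([-.82,-.08,1.07,2.25,-.15,.36,1.89],[.5432,-.1698,.2643],[.101,2.554,-.015]),
([-1.17,-.32,1.45,2.28,.48,.35,1.44],[.5234,-.2261,.2361],[.111,2.549,-.038]),
([-1.34,-.33,1.45,2.01,.4,1.1,1.43],[.4607,-.207,.2827],[.14,3.034,-.042]),
([-1.38,-.34,1.45,1.92,.4,1.14,1.42],[.4957,-.207,.321],[.137,2.99,-.047])]
AX=['z','y','z','y','z','y','z']
def fk(q,sg,par):
    # par: per-joint offsets(7), base z, L1,L2,L3 , lateral e's
    off=par[:7]; d=[np.array([0,0,par[7]]),np.zeros(3),np.array([par[11],par[14],par[8]]),np.array([par[12],par[15],0]),np.array([par[13],par[16],par[9]]),np.array([par[17],par[18],0]),np.array([par[19],par[20],par[10]])]
    r=R.identity(); t=np.zeros(3)
    for i in range(7):
        t=t+r.apply(d[i]) if i!=6 else t
        r=r*R.from_euler(AX[i],sg[i]*q[i]+off[i])
    t=t+r.apply(d[6]); return t,r
if __name__=="__main__":
    def res(par,sg):
        o=[]
        for q,t,rv in D:
            a,b=fk(q,sg,par); o+=list((a-t)*5); o+=list((R.from_rotvec(rv).inv()*b).as_rotvec()*2)
        return np.r_[o,.02*par[11:21], .02*np.sin(par[1:6])]
    best=None
    for sg in itertools.product([1,-1],[1],[1,-1],[1,-1],[1,-1],[1,-1],[1,-1]):
        for o1 in (0,np.pi/2,np.pi,-np.pi/2):
          x0=np.zeros(21); x0[0]=o1; x0[7:11]=[.35,.4,.4,.3]
          o=least_squares(res,x0,args=(sg,),max_nfev=25)
          if best is None or o.cost<best[0]: best=(o.cost,sg,o.x); print(o.cost,sg,o1)
    o=least_squares(res,best[2],args=(best[1],)); print(o.cost,np.round(o.x,3),np.abs(o.fun).max()); np.savez("kin.npz",sg=best[1],par=o.x)
E
timeout 500 python3 kin.py
```

```text
0.8301881725498713 (1, 1, 1, 1, 1, 1, 1) 0
0.8301881722342666 (1, 1, 1, 1, 1, 1, 1) 1.5707963267948966
0.8301881721107662 (1, 1, 1, 1, 1, 1, 1) -1.5707963267948966
0.8301881721096821 (1, 1, 1, 1, 1, -1, 1) 0
0.8301881720806178 (1, 1, 1, -1, 1, -1, 1) -1.5707963267948966
0.001790775491732205 (-1, 1, 1, 1, -1, 1, -1) -1.5707963267948966
0.0017907754917315564 (-1, 1, 1, -1, -1, -1, -1) 1.5707963267948966
0.001790775491731451 (-1, 1, -1, 1, -1, 1, -1) 0
0.001790775491731342 (-1, 1, -1, 1, -1, 1, -1) 1.5707963267948966
0.001790775491731342 [ 1.100e-02  5.000e-03 -1.000e-02 -8.000e-03  6.000e-03  1.000e-03
  1.568e+00  2.750e-01  5.470e-01  4.690e-01  3.360e-01 -0.000e+00
 -5.000e-03  1.000e-03 -3.600e-02 -1.400e-02 -1.400e-02 -3.000e-03
 -4.000e-03  0.000e+00  0.000e+00] 0.019444900221739503
```

```bash
cat > sim.py <<'E'
from kin import *
k=np.load("kin.npz"); SG,PAR=k["sg"],k["par"]
LO=np.array([-2.96,-.34,-1.41,.24,-1.37,.17,-2.96]);HI=np.array([2.96,2.1,1.46,2.44,4.51,1.92,2.96]);V=.07*np.array([2.39,2.39,3.14,3.14,3.14,3.14,3.14])
F=lambda q:fk(q,SG,PAR)
def jac(q):
    t,r=F(q); J=np.zeros((6,7))
    for i in range(7):
        qq=q.copy(); qq[i]+=1e-5; a,b=F(qq); J[:,i]=np.r_[(a-t),(b*r.inv()).as_rotvec()]/1e-5
    return J
def solve(q,t,r,n=6):
    q=q.copy(); free=np.ones(7,bool)
    for _ in range(n):
        a,b=F(q); e=np.r_[t-a,(r*b.inv()).as_rotvec()]
        if np.abs(e).max()<1e-4: break
        J=jac(q)*free; dq=J.T@np.linalg.solve(J@J.T+1e-4*np.eye(6),e); q2=np.clip(q+dq,LO+.005,HI-.005)
        q=q2
    return q
def run(q,rows,verbose=0):
    q=np.array(q,float); t,r=F(q)
    for w in rows:
        t=t+r.apply(w[:3]); r=r*R.from_rotvec(w[3:6]); qn=solve(q,t,r); d=qn-q; s=max(1,np.max(np.abs(d)/V)); q=q+d/s; t,r=F(q) # slow rows fall short
        if verbose: print(np.round(q,2),np.round(t,3))
    return q
E
python3 - <<'E'
from sim import *
q0=[-1.415,.478,.022,1.556,-.012,1.109,-.083]
q=run(q0,[[0,0,0,-.011,-.122,-.035]]*5+[[-.021,-.041,.0139,0,0,0]]*6); print(np.round(q,2),"real -1.69  0.13  0.27  2.2   0.75  0.93 -0.43",F(q)[0])
q=run(q,[[-.021,-.041,.0139,0,0,0]]*6); print(np.round(q,2),"real -1.17 -0.12  0.21  2.43  0.91  0.71 -0.14",F(q)[0])
q=run([-.46,-.17,-.05,2.43,.74,.47,.36],[[-.0195,-.043,.0065,0,-.002,-.002]]*7); print(np.round(q,2),"real -0.82 -0.08  1.07  2.25 -0.15  0.36  1.89",F(q)[0])
E
```

```text
[-1.69  0.13  0.27  2.2   0.75  0.92 -0.43] real -1.69  0.13  0.27  2.2   0.75  0.93 -0.43 [0.30785777 0.39369383 0.22530257]
[-1.38 -0.2   0.55  2.44  1.    0.69 -0.07] real -1.17 -0.12  0.21  2.43  0.91  0.71 -0.14 [0.45013416 0.14858899 0.24330151]
[-0.84 -0.1   1.11  2.25 -0.13  0.36  1.88] real -0.82 -0.08  1.07  2.25 -0.15  0.36  1.89 [ 0.54200828 -0.18032154  0.26766817]
```

```bash
cat >> sim.py <<'E'
def knobpose(K,th,delta,depth=.009):
    p=np.load("bench.npy"); s,c=np.sin(np.radians(35)),np.cos(np.radians(35)); n=np.array([-s,0,c]);u=np.array([c,0,s])
    Fk=R.from_euler('z',p[2])*R.from_matrix(np.c_[u,[0,1,0],n])*R.from_rotvec([0,0,-th]); r=Fk*R.from_matrix(np.diag([-1.,1,-1]))*R.from_rotvec([0,delta,0])
    return B(p,np.array(K)-depth*n)[0],r
def ik(t,r,q0=(.0,.3,0,2,0,.8,0)):
    f=lambda q:np.r_[(F(q)[0]-t)*10,(F(q)[1].inv()*r).as_rotvec()*5,.003*(q-np.array(q0))]
    best=None
    for s in range(4):
        x0=np.clip(np.array(q0)+(np.random.RandomState(s).randn(7)*.5 if s else 0),LO+.03,HI-.03)
        o=least_squares(f,x0,bounds=(LO+.02,HI-.02),max_nfev=60)
        if best is None or o.cost<best.cost: best=o
    return best.x,np.abs(best.fun[:3]).max()/10,np.abs(best.fun[3:6]).max()/5
E
python3 - <<'E'
from sim import *
for dl in (0,.15,.3,.45):
    for th in (-.66,-.3,0,.35,.65):
        t,r=knobpose([-.055,.015,.10],th,dl); q,e,a=ik(t,r); print(dl,th,np.round(q,2),round(e*1000,1),round(a,3))
E
```

```text
0 -0.66 [ 0.89  0.73 -1.39  2.42  1.83  0.89  0.38] 1.3 0.001
0 -0.3 [ 0.89  0.73 -1.39  2.42  1.83  0.89  0.02] 1.3 0.002
0 0 [ 0.89  0.73 -1.39  2.42  1.83  0.89 -0.28] 1.3 0.002
0 0.35 [ 0.89  0.73 -1.39  2.42  1.83  0.89 -0.63] 1.4 0.002
0 0.65 [ 0.89  0.73 -1.39  2.42  1.83  0.89 -0.93] 1.5 0.001
0.15 -0.66 [-0.11  0.28 -0.2   2.39  1.44  0.32  0.47] 0.0 0.0
0.15 -0.3 [-0.15  0.27 -0.11  2.39  1.31  0.22  0.27] 0.0 0.0
0.15 0 [-0.01  0.27 -0.21  2.38  1.29  0.19  0.04] 0.0 0.0
0.15 0.35 [ 0.25  0.29 -0.46  2.37  1.41  0.19 -0.37] 0.0 0.0
0.15 0.65 [ 0.43  0.32 -0.62  2.38  1.62  0.19 -0.82] 0.0 0.0
0.3 -0.66 [-0.17  0.3  -0.19  2.29  0.95  0.46  0.9 ] 0.0 0.0
0.3 -0.3 [-0.07  0.29 -0.21  2.27  0.71  0.39  0.87] 0.0 0.0
0.3 0 [ 0.05  0.29 -0.26  2.27  0.51  0.33  0.83] 0.0 0.0
0.3 0.35 [ 0.23  0.3  -0.38  2.28  0.31  0.25  0.77] 0.0 0.0
0.3 0.65 [ 0.51  0.34 -0.63  2.29  0.39  0.19  0.47] 0.0 0.0
0.45 -0.66 [-0.15  0.36 -0.24  2.18  0.76  0.65  1.07] 0.0 0.0
0.45 -0.3 [-0.    0.35 -0.29  2.16  0.52  0.59  1.06] 0.0 0.0
0.45 0 [ 0.14  0.35 -0.35  2.15  0.32  0.53  1.04] 0.0 0.0
0.45 0.35 [ 0.35  0.36 -0.47  2.17  0.1   0.45  1.02] 0.0 0.0
0.45 0.65 [ 0.59  0.4  -0.66  2.19 -0.01  0.36  0.94] 0.0 0.0
```

```bash
cat >> sim.py <<'E'
g=np.linspace(-1,1,15)
BODY=np.array([[x*.0375,y*.089,-.08-d] for x in g for y in np.linspace(-1,1,31) for d in np.linspace(0,.12,7)])
FING=np.array([[x*.01,s*y,-d] for x in (-1,0,1) for s in (-1,1) for y in (.03,.0575) for d in np.linspace(0,.08,9)])
def clear(t,r,dy):
    p=np.load("bench.npy"); o=[]
    for P in (BODY,FING):
        b=iB(p,r.apply(P)+t); q=b-np.c_[np.full(len(b),.0167),np.clip(b[:,1],-.171+dy,-.071+dy),np.full(len(b),.1756)]; o.append(np.linalg.norm(q,axis=1).min()-.024)
    return np.round(o,3)
E
python3 - <<'E'
from sim import *
for dl in (.25,.35,.45):
    for th in (-.66,-.3,0,.35,.65):
        t,r=knobpose([-.055,.015,.10],th,dl); print(dl,th,clear(t,r,.135))
E
```

```text
0.25 -0.66 [0.015 0.028]
0.25 -0.3 [0.023 0.042]
0.25 0 [0.036 0.058]
0.25 0.35 [0.021 0.04 ]
0.25 0.65 [0.015 0.028]
0.35 -0.66 [0.009 0.024]
0.35 -0.3 [0.014 0.037]
0.35 0 [0.027 0.052]
0.35 0.35 [0.012 0.035]
0.35 0.65 [0.009 0.024]
0.45 -0.66 [0.002 0.02 ]
0.45 -0.3 [0.005 0.031]
0.45 0 [0.018 0.045]
0.45 0.35 [0.004 0.029]
0.45 0.65 [0.002 0.02 ]
```

```bash
cat >> sim.py <<'E'
def seg(t0,r0,t1,r1,n=None):
    rv=(r0.inv()*r1).as_rotvec(); L=np.linalg.norm(t1-t0)
    n=n or int(max(1,np.ceil(max(L/.04,np.linalg.norm(rv)/.13)))); rv=rv/n
    M=sum(R.from_rotvec(rv*k).as_matrix() for k in range(n)); d=np.linalg.solve(M,r0.inv().apply(t1-t0)); return np.r_[d,rv],n
def go(q,t1,r1,n=None):
    t0,r0=F(q); w,n=seg(t0,r0,t1,r1,n); q2=run(q,[w]*n); a,b=F(q2)
    return q2,np.linalg.norm(a-t1)+.1*np.linalg.norm((b.inv()*r1).as_rotvec()),w,n
mar=lambda q:np.min(np.minimum(np.array(q)-LO,HI-np.array(q)))
def bpose(b,tilt,spin=0):
    p=np.load("bench.npy"); return B(p,b)[0],goal_R(p,tilt,spin)
def chain(q,tl=.2,dl=.28,verbose=0):
    e=0; m=9; K=[-.055,.015,.10]
    L=[bpose([.02,-.225,.28],tl),bpose([.02,-.225,.17],tl),bpose([.02,-.05,.17],tl),bpose([-.02,-.06,.29],tl),knobpose(K,-.66,dl,-.07),knobpose(K,-.66,dl)]+[knobpose(K,th,dl) for th in (-.3,0,.35,.7)]
    for t,r in L:
        q,ee,w,n=go(q,t,r); e=max(e,ee); m=min(m,mar(q))
        if verbose: print(n,np.round(q,2),round(ee,4),round(mar(q),2))
    return e,m
E
python3 - <<'E'
from sim import *
import time
q0=env.sense()["qpos"]; rg=np.random.RandomState(0); best=(9,); T=time.time()
from scipy.spatial.transform import Rotation as R
while time.time()-T<240:
    az,rr,z,yaw=rg.uniform(.0,1.4),rg.uniform(.5,.8),rg.uniform(.3,.45),rg.uniform(-.6,1.6)
    az2,rr2,z2,yaw2=rg.uniform(-.4,.3),rg.uniform(.5,.75),rg.uniform(.3,.42),rg.uniform(-.6,.6)
    q=q0; E=0
    A=[]
    for a,b,c,y in ((az,rr,z,yaw),(az2,rr2,z2,yaw2)):
        t=np.array([b*np.cos(a),b*np.sin(a),c]); r=R.from_euler('z',y)*goal_R([0,0,0],0)
        q,e,w,n=go(q,t,r); E=max(E,e); A.append(np.round(q,2))
        if e>.05: break
    if E>.05: continue
    e,m=chain(q); sc=e-min(m,.1)*.1
    if sc<best[0]: best=(sc,e,m,az,rr,z,yaw,az2,rr2,z2,yaw2); print(np.round(best,3),A)
E
```

```text
[ 0.01   0.01   0.005  1.349  0.615  0.419  0.564 -0.002  0.731  0.309
 -0.495] [array([-1.75,  0.28,  0.4 ,  1.44, -0.1 ,  1.45,  0.78]), array([-0.52,  0.62,  0.77,  1.32, -0.43,  1.37,  1.31])]
[ 0.006  0.007  0.005  0.821  0.506  0.424 -0.59   0.074  0.568  0.388
  0.555] [array([-1.22,  0.06,  0.29,  1.66, -0.01,  1.43,  0.05]), array([-0.8 ,  0.2 ,  0.74,  1.63, -0.14,  1.37,  2.06])]
[ 1.000e-03  2.000e-03  5.000e-03  1.353e+00  7.380e-01  4.010e-01
 -6.100e-02 -2.480e-01  5.420e-01  4.110e-01 -2.470e-01] [array([-1.56,  0.51,  0.22,  1.12, -0.11,  1.52,  0.14]), array([-0.68,  0.17,  0.96,  1.64, -0.14,  1.41,  1.62])]
```

```bash
nproc
cat > search.py <<'E'
from sim import *
import time,multiprocessing as mp
Q0=env.sense()["qpos"]
def work(seed):
    rg=np.random.RandomState(seed); best=(9,); T=time.time()
    while time.time()-T<300:
        P=[(rg.uniform(.5,1.4),rg.uniform(.55,.75),rg.uniform(.32,.45),rg.uniform(-.4,1.2)),(rg.uniform(-.6,.2),rg.uniform(.55,.74),rg.uniform(.32,.42),rg.uniform(-1.5,.4))]; tl=rg.uniform(0,.4); dl=rg.uniform(.25,.36)
        q=Q0; E=0
        for a,b,c,y in P:
            t=np.array([b*np.cos(a),b*np.sin(a),c])
            if t[0]>.69: E=1; break
            q,e,w,n=go(q,t,R.from_euler('z',y)*goal_R([0,0,0],0)); E=max(E,e)
            if e>.04: break
        if E>.04 or q[2]>.8: continue
        e,m=chain(q,tl,dl); sc=e-min(m,.15)*.1
        if sc<best[0]: best=(sc,e,m,tl,dl,P,np.round(q,2).tolist())
    return best
if __name__=="__main__":
    with mp.Pool() as p: r=p.map(work,range(mp.cpu_count()))
    for b in sorted(r)[:4]: print(b)
E
OMP_NUM_THREADS=1 timeout 500 python3 search.py
```

```text
4
(np.float64(-0.010241917395986665), np.float64(5.082976873091115e-05), np.float64(0.10292747164717575), 0.2730957460194107, 0.35871284969908457, [(1.3415487198368143, 0.6370037262586805, 0.32241554907184544, -0.0499464658704456), (-0.2933317138337755, 0.6633782225318905, 0.32460087331570797, -0.520128289371316)], [-0.29, 0.46, 0.73, 1.49, -0.31, 1.32, 1.52])
(np.float64(-0.010042830779333817), np.float64(5.7118972982692636e-05), np.float64(0.10099949752316509), 0.17822775976445118, 0.3566068987357519, [(1.1467001279484683, 0.6386389064190987, 0.4087515501906966, -0.30651334648157996), (-0.07657386531858523, 0.6047917491452571, 0.407784612312382, -1.1859304308482068)], [-0.57, 0.29, 0.72, 1.5, -0.19, 1.43, 0.54])
(np.float64(-0.009224929101375923), np.float64(0.00010313815324519654), np.float64(0.0932806725462112), 0.05244814965403362, 0.35288569216235055, [(1.1274437262446133, 0.6482879494118793, 0.3752018013947028, -0.02942531077446109), (0.18996468115733356, 0.573487676877578, 0.34034918996672914, -0.7829184797539191)], [-0.92, 0.27, 0.79, 1.69, -0.2, 1.28, 0.69])
(np.float64(-0.008536526906732712), np.float64(9.164337238955095e-05), np.float64(0.08628170279122263), 0.11285801853486843, 0.348875843034827, [(1.396429118206994, 0.6482513631163376, 0.43140702083922206, -0.21294589163320482), (0.05662913427394256, 0.5593544794977684, 0.41564395107300417, -0.4775749977037851)], [-0.61, 0.17, 0.53, 1.58, -0.08, 1.42, 1.01])
```

```bash
cat > seg.py <<'E'
from sim import *
def show(q,t,r,n=None):
    q2,e,w,n=go(np.array(q),t,r,n); print(n,"x",np.round(w,4).tolist(),"q",np.round(q2,2),"err",round(e,4)); return q2
def polar(a,b,c,y): return np.array([b*np.cos(a),b*np.sin(a),c]),R.from_euler('z',y)*goal_R([0,0,0],0)
def cur(): 
    s=env.sense(); q=s["qpos"]; print("model err",np.round(F(q)[0]-s["tcp_pos"],4)); return q
E
python3 - <<'E'
from seg import *
q=cur(); q=show(q,*polar(1.3415,.637,.322,-.05)); q=show(q,*polar(-.2933,.663,.325,-.52)); chain(q,.27,.36,1)
E
```

```text
model err [ 0.001  -0.0001  0.0008]
23 x [0.0178, 0.0348, -0.0019, -0.0012, 0.0066, -0.0018] q [-1.56  0.35  0.17  1.53 -0.06  1.27  0.13] err 0.0001
24 x [-0.0291, -0.0273, -0.0001, -0.0, 0.0, 0.0196] q [-0.29  0.46  0.73  1.49 -0.31  1.32  1.52] err 0.0
4 [-0.21  0.22  0.65  1.88 -0.29  0.86  2.06] 0.0 0.56
3 [-0.11  0.35  0.56  1.99 -0.46  0.64  2.23] 0.0 0.45
5 [-0.53  0.3   0.63  2.08 -0.31  0.58  1.78] 0.0 0.36
4 [-0.71  0.03  0.75  2.02 -0.01  0.83  1.53] 0.0 0.37
6 [-0.93  0.12  0.59  2.34  0.51  0.57  1.32] 0.0 0.1
2 [-0.81  0.35  0.56  2.3   0.39  0.35  1.43] 0.0001 0.14
3 [-0.62  0.32  0.44  2.27  0.12  0.37  1.43] 0.0 0.17
3 [-0.46  0.3   0.33  2.26 -0.12  0.36  1.45] 0.0 0.18
3 [-0.25  0.29  0.19  2.27 -0.42  0.33  1.48] 0.0 0.16
3 [-0.01  0.29  0.    2.29 -0.78  0.29  1.57] 0.0 0.12
```

```bash
python3 drive.py '0.0178 0.0348 -0.0019 -0.0012 0.0066 -0.0018 0;0.0178 0.0348 -0.0019 -0.0012 0.0066 -0.0018 0;0.0178 0.0348 -0.0019 -0.0012 0.0066 -0.0018 0;0.0178 0.0348 -0.0019 -0.0012 0.0066 -0.0018 0;0.0178 0.0348 -0.0019 -0.0012 0.0066 -0.0018 0;0.0178 0.0348 -0.0019 -0.0012 0.0066 -0.0018 0;0.0178 0.0348 -0.0019 -0.0012 0.0066 -0.0018 0;0.0178 0.0348 -0.0019 -0.0012 0.0066 -0.0018 0;0.0178 0.0348 -0.0019 -0.0012 0.0066 -0.0018 0;0.0178 0.0348 -0.0019 -0.0012 0.0066 -0.0018 0;0.0178 0.0348 -0.0019 -0.0012 0.0066 -0.0018 0;0.0178 0.0348 -0.0019 -0.0012 0.0066 -0.0018 0'
python3 - <<'E'
from seg import *
q=cur(); print(np.round(q,2)); q=show(q,*polar(1.3415,.637,.322,-.05)); q=show(q,*polar(-.2933,.663,.325,-.52));
E
```

```text
time: 8.75
tcp_pos: [0.3149, 0.2276, 0.3109]
tool_rot: [0.108, 3.072, -0.024]
wrist_force: [1.5, 0.4, 0.2]
opening: 0.0006
grasp_force: 0.0
model err [ 0.0002 -0.0033 -0.0015]
[-1.26 -0.17  0.37  2.11  0.14  1.17  0.55]
11 x [0.0176, 0.035, -0.002, -0.001, 0.0059, -0.0017] q [-1.55  0.35  0.15  1.53 -0.05  1.27  0.12] err 0.0
24 x [-0.0291, -0.0273, -0.0001, -0.0, 0.0, 0.0196] q [-0.28  0.46  0.72  1.49 -0.3   1.32  1.51] err 0.0
```

```bash
python3 drive.py '0.0176 0.035 -0.002 -0.001 0.006 -0.0017 0;0.0176 0.035 -0.002 -0.001 0.006 -0.0017 0;0.0176 0.035 -0.002 -0.001 0.006 -0.0017 0;0.0176 0.035 -0.002 -0.001 0.006 -0.0017 0;0.0176 0.035 -0.002 -0.001 0.006 -0.0017 0;0.0176 0.035 -0.002 -0.001 0.006 -0.0017 0;0.0176 0.035 -0.002 -0.001 0.006 -0.0017 0;0.0176 0.035 -0.002 -0.001 0.006 -0.0017 0;0.0176 0.035 -0.002 -0.001 0.006 -0.0017 0;0.0176 0.035 -0.002 -0.001 0.006 -0.0017 0;0.0176 0.035 -0.002 -0.001 0.006 -0.0017 0;0 0 0 0 0 0 0'
python3 - <<'E'
from seg import *
q=cur(); print(np.round(q,2)); q=show(q,*polar(-.2933,.663,.325,-.52)); chain(q,.27,.36,1)
E
```

```text
time: 9.95
tcp_pos: [0.1418, 0.6264, 0.3207]
tool_rot: [0.072, 3.14, -0.006]
wrist_force: [-0.2, -0.0, -0.2]
opening: 0.0002
grasp_force: 0.0
model err [ 0.0007 -0.0013 -0.0007]
[-1.55  0.35  0.14  1.52 -0.05  1.27  0.12]
24 x [-0.0292, -0.0275, -0.0002, -0.0001, 0.0, 0.0199] q [-0.28  0.45  0.71  1.49 -0.3   1.32  1.51] err 0.0
4 [-0.19  0.22  0.63  1.87 -0.28  0.86  2.06] 0.0 0.56
3 [-0.1   0.35  0.55  1.99 -0.45  0.64  2.22] 0.0 0.45
5 [-0.51  0.29  0.61  2.08 -0.3   0.57  1.77] 0.0 0.36
4 [-0.68  0.03  0.72  2.02 -0.01  0.83  1.53] 0.0 0.37
6 [-0.91  0.12  0.56  2.33  0.51  0.57  1.31] 0.0 0.11
2 [-0.79  0.35  0.54  2.3   0.41  0.36  1.41] 0.0 0.14
3 [-0.6   0.32  0.42  2.27  0.14  0.37  1.42] 0.0 0.17
3 [-0.44  0.3   0.31  2.26 -0.1   0.36  1.43] 0.0 0.18
3 [-0.23  0.29  0.17  2.27 -0.41  0.33  1.47] 0.0 0.16
3 [ 0.01  0.29 -0.02  2.29 -0.76  0.28  1.56] 0.0 0.11
```

```bash
python3 drive.py '-0.0292 -0.0275 -0.0002 0 0 0.02 0;-0.0292 -0.0275 -0.0002 0 0 0.02 0;-0.0292 -0.0275 -0.0002 0 0 0.02 0;-0.0292 -0.0275 -0.0002 0 0 0.02 0;-0.0292 -0.0275 -0.0002 0 0 0.02 0;-0.0292 -0.0275 -0.0002 0 0 0.02 0;-0.0292 -0.0275 -0.0002 0 0 0.02 0;-0.0292 -0.0275 -0.0002 0 0 0.02 0;-0.0292 -0.0275 -0.0002 0 0 0.02 0;-0.0292 -0.0275 -0.0002 0 0 0.02 0;-0.0292 -0.0275 -0.0002 0 0 0.02 0;-0.0292 -0.0275 -0.0002 0 0 0.02 0;-0.0292 -0.0275 -0.0002 0 0 0.02 0;-0.0292 -0.0275 -0.0002 0 0 0.02 0'
python3 - <<'E'
from seg import *
q=cur(); print(np.round(q,2)); q=show(q,*polar(-.2933,.663,.325,-.52)); chain(q,.27,.36,1)
E
```

```text
time: 11.35
tcp_pos: [0.4774, 0.1696, 0.3272]
tool_rot: [0.521, 3.096, -0.003]
wrist_force: [0.7, 0.9, -0.3]
opening: 0.0004
grasp_force: 0.0
model err [-0.0003 -0.001  -0.0007]
[-0.94  0.1   0.53  1.84 -0.05  1.21  0.83]
10 x [-0.029, -0.0266, 0.0002, 0.0002, 0.0003, 0.0189] q [-0.29  0.46  0.72  1.49 -0.31  1.32  1.51] err 0.0
4 [-0.2   0.22  0.64  1.87 -0.29  0.86  2.06] 0.0 0.56
3 [-0.11  0.35  0.56  1.99 -0.46  0.64  2.22] 0.0 0.45
5 [-0.52  0.29  0.63  2.08 -0.31  0.57  1.78] 0.0 0.36
4 [-0.7   0.03  0.74  2.02 -0.01  0.83  1.53] 0.0 0.37
6 [-0.92  0.12  0.58  2.34  0.51  0.57  1.32] 0.0 0.1
2 [-0.81  0.35  0.55  2.3   0.4   0.36  1.42] 0.0 0.14
3 [-0.61  0.32  0.43  2.27  0.12  0.37  1.43] 0.0 0.17
3 [-0.45  0.3   0.33  2.26 -0.11  0.36  1.44] 0.0 0.18
3 [-0.24  0.29  0.18  2.27 -0.42  0.33  1.48] 0.0 0.16
3 [ 0.    0.29 -0.01  2.29 -0.77  0.29  1.57] 0.0 0.12
```

```bash
python3 drive.py '-0.029 -0.0266 0 0 0 0.019 0;-0.029 -0.0266 0 0 0 0.019 0;-0.029 -0.0266 0 0 0 0.019 0;-0.029 -0.0266 0 0 0 0.019 0;-0.029 -0.0266 0 0 0 0.019 0;-0.029 -0.0266 0 0 0 0.019 0;-0.029 -0.0266 0 0 0 0.019 0;-0.029 -0.0266 0 0 0 0.019 0;-0.029 -0.0266 0 0 0 0.019 0;-0.029 -0.0266 0 0 0 0.019 0;0 0 0 0 0 0 0'
python3 - <<'E'
from seg import *
q=cur(); print(np.round(q,2)); q=show(q,*bpose([.02,-.225,.28],.27)); q=show(q,*bpose([.02,-.225,.17],.27))
E
```

```text
time: 12.45
tcp_pos: [0.6328, -0.1952, 0.3283]
tool_rot: [0.824, 3.029, -0.009]
wrist_force: [0.2, -0.2, 0.6]
opening: 0.0
grasp_force: 0.0
model err [ 0.0015  0.0028 -0.0007]
[-0.3   0.45  0.73  1.49 -0.3   1.31  1.5 ]
4 x [0.0131, -0.0184, 0.0105, -0.0166, -0.0643, -0.1094] q [-0.21  0.22  0.65  1.88 -0.29  0.86  2.06] err 0.0
3 x [0.0098, -0.0, 0.0353, 0.0, 0.0, 0.0] q [-0.11  0.35  0.56  1.99 -0.46  0.64  2.23] err 0.0
```

```bash
python3 drive.py '0.0131 -0.0184 0.0105 -0.0166 -0.0643 -0.1094 0;0.0131 -0.0184 0.0105 -0.0166 -0.0643 -0.1094 0;0.0131 -0.0184 0.0105 -0.0166 -0.0643 -0.1094 0;0.0131 -0.0184 0.0105 -0.0166 -0.0643 -0.1094 0;0 0 0 0 0 0 0;0.0098 0 0.0353 0 0 0 0;0.0098 0 0.0353 0 0 0 0;0.0098 0 0.0353 0 0 0 0;0 0 0 0 0 0 0'
python3 - <<'E'
from seg import *
where(); plan([.02,-.2,.17],.27); q=cur(); q=show(q,*bpose([.02,-.05,.17],.27))
E
```

```text
time: 13.35
tcp_pos: [0.5613, -0.2359, 0.1665]
tool_rot: [0.117, 2.882, -0.002]
wrist_force: [0.1, 0.2, 0.3]
opening: 0.0002
grasp_force: 0.0
t 13.35 bench tcp [ 0.0161 -0.2177  0.1665] F bench [0.09 0.17 0.32] z [ 0.254  0.01  -0.967] open 0.00018701511146673895 q [-0.12  0.35  0.56  2.   -0.47  0.64  2.23]
rot [ 0.01  -0.013  0.001] trans after rot [-0.0047  0.0177 -0.0023] trans before [-0.0047  0.0177 -0.0022] world [ 0.567 -0.219  0.17 ] q [-0.12  0.35  0.56  2.   -0.47  0.64  2.23]
model err [ 0.001  -0.0017 -0.0005]
5 x [-0.0008, 0.0339, -0.0005, 0.0014, -0.0018, 0.0009] q [-0.53  0.3   0.64  2.08 -0.31  0.58  1.79] err 0.0
```

```bash
python3 drive.py '0 0.015 0 0 0 0 0;0 0.015 0 0 0 0 0;0 0.015 0 0 0 0 0;0 0.015 0 0 0 0 0;0 0.015 0 0 0 0 0;0 0.015 0 0 0 0 0;0 0.015 0 0 0 0 0;0 0.015 0 0 0 0 0'
python3 - <<'E'
from h import *
where()
for n in("top","side"):
    im=imaging.get_image(n); np.savez(n+"1.npz",**im)
    a=im["frame"][:,:,::-1]; cv2.imwrite("pics/"+n+"p.png",a)
a=cv2.imread("pics/topp.png")[155:235,235:410]; b=cv2.imread("pics/sidep.png")[175:275,265:405]
a=cv2.resize(a,(640,293),interpolation=cv2.INTER_CUBIC); b=cv2.resize(b,(420,300),interpolation=cv2.INTER_CUBIC); c=np.zeros((593,640,3),np.uint8); c[:293]=a; c[293:,:420]=b; cv2.imwrite("pics/push.png",c)
E
```

```text
time: 14.15
tcp_pos: [0.5745, -0.1189, 0.1738]
tool_rot: [0.119, 2.871, -0.007]
wrist_force: [-1.1, -1.4, -1.8]
opening: 0.0007
grasp_force: 1.2
t 14.15 bench tcp [ 0.0194 -0.1     0.1738] F bench [-0.94 -1.5  -1.82] z [ 0.264  0.006 -0.964] open 0.0007351847870904097 q [-0.4   0.3   0.61  2.06 -0.36  0.59  1.92]
```

View pics/push.png

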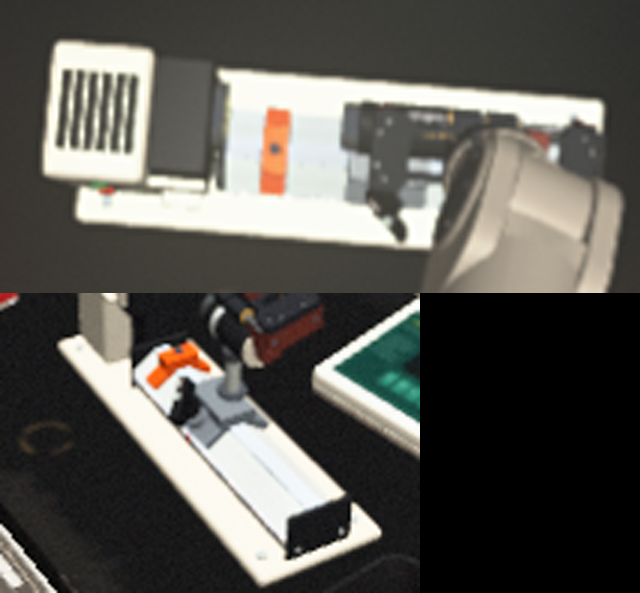

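```bash
python3 drive.py '0 0.01 0 0 0 0 0;0 0.01 0 0 0 0 0;0 0.01 0 0 0 0 0;0 0.005 0 0 0 0 0;0 0.002 0 0 0 0 0;0 0.002 0 0 0 0 0'; python3 drive.py '0 0.002 0 0 0 0 0;0 0.002 0 0 0 0 0';  python3 -c "
from h import *
where()"
```

```text
time: 14.85
tcp_pos: [0.5776, -0.0799, 0.1725]
tool_rot: [0.117, 2.872, -0.007]
wrist_force: [1.3, -2.4, 1.2]
opening: 0.0006
grasp_force: 1.0
time: 15.05
tcp_pos: [0.5778, -0.0761, 0.1724]
tool_rot: [0.118, 2.872, -0.007]
wrist_force: [1.1, -2.1, 1.6]
opening: 0.0003
grasp_force: 1.0
t 15.05 bench tcp [ 0.0191 -0.0571  0.1724] F bench [ 1.29 -1.97  1.62] z [ 0.264  0.007 -0.965] open 0.0003338779351071172 q [-0.5   0.29  0.62  2.07 -0.32  0.58  1.81]
```

```bash
python3 drive.py '0 0.002 0 0 0 0 0;0 0.002 0 0 0 0 0';python3 drive.py '0 0.0015 0 0 0 0 0;0 0.0015 0 0 0 0 0'; python3 -c "
from h import *
where()"
```

```text
time: 15.25
tcp_pos: [0.5781, -0.072, 0.1724]
tool_rot: [0.117, 2.872, -0.007]
wrist_force: [1.6, -2.9, 1.1]
opening: 0.0006
grasp_force: 1.0
time: 15.45
tcp_pos: [0.5782, -0.0688, 0.1723]
tool_rot: [0.117, 2.873, -0.006]
wrist_force: [1.7, -1.6, 1.3]
opening: 0.0003
grasp_force: 1.0
t 15.45 bench tcp [ 0.0188 -0.0498  0.1723] F bench [ 1.81 -1.47  1.25] z [ 0.263  0.007 -0.965] open 0.000338509152460251 q [-0.52  0.29  0.63  2.07 -0.32  0.58  1.8 ]
```

```bash
python3 drive.py '0 0.0015 0 0 0 0 0;0 0.0015 0 0 0 0 0';python3 drive.py '0 0.0015 0 0 0 0 0';  python3 drive.py '0 0.0015 0 0 0 0 0'; python3 -c "
from h import *
where()"
```

```text
time: 15.65
tcp_pos: [0.5785, -0.0658, 0.1724]
tool_rot: [0.117, 2.873, -0.006]
wrist_force: [0.9, -2.3, 1.7]
opening: 0.0004
grasp_force: 1.0
time: 15.75
tcp_pos: [0.5786, -0.0643, 0.1724]
tool_rot: [0.117, 2.873, -0.006]
wrist_force: [1.2, -1.8, 1.1]
opening: 0.0002
grasp_force: 1.0
time: 15.85
tcp_pos: [0.5787, -0.0628, 0.1724]
tool_rot: [0.117, 2.873, -0.006]
wrist_force: [1.1, -2.0, 0.5]
opening: 0.0007
grasp_force: 0.9
t 15.85 bench tcp [ 0.0188 -0.0438  0.1724] F bench [ 1.24 -1.91  0.47] z [ 0.263  0.007 -0.965] open 0.0007188421237441703 q [-0.53  0.29  0.63  2.08 -0.31  0.58  1.78]
```

```bash
for i in 1; do python3 drive.py '0 0.0015 0 0 0 0 0';python3 drive.py '0 0.0015 0 0 0 0 0';python3 drive.py '0 0.0015 0 0 0 0 0'; done | grep -E "tcp|force"
python3 - <<'E'
from h import *
im=imaging.get_image("top")["frame"]; a=im[175:225,285:385,::-1]; b=imaging.get_image("side")["frame"][175:235,290:370,::-1]
c=np.zeros((560,800,3),np.uint8); c[:300,:600]=cv2.resize(a,(600,300),interpolation=cv2.INTER_CUBIC); c[300:,:347]=cv2.resize(b,(347,260),interpolation=cv2.INTER_CUBIC); cv2.imwrite("pics/near.png",c)
E
```

```text
tcp_pos: [0.5788, -0.0616, 0.1724]
wrist_force: [2.0, -6.8, 0.8]
grasp_force: 3.4
tcp_pos: [0.5788, -0.0616, 0.1724]
wrist_force: [1.9, -9.4, 0.0]
grasp_force: 4.5
tcp_pos: [0.5788, -0.0615, 0.1725]
wrist_force: [1.7, -12.6, -1.4]
grasp_force: 6.1
```

View pics/near.png

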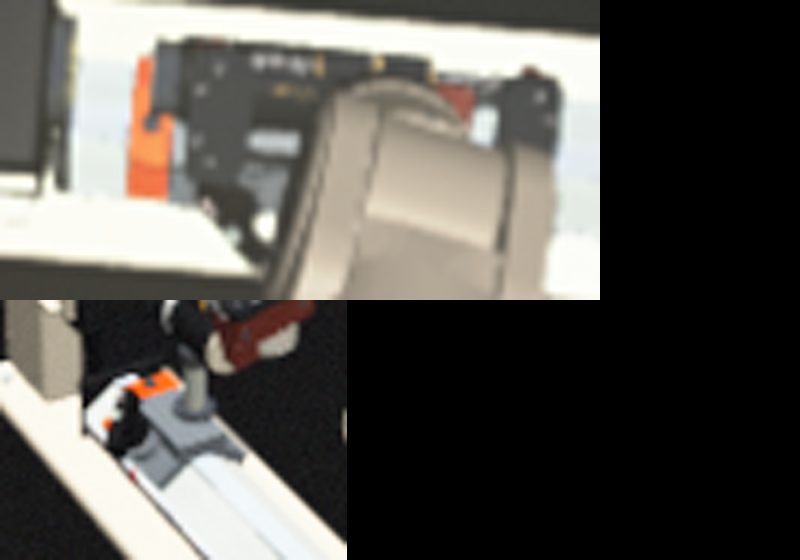

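```bash
python3 drive.py '0 0 0 0 0 0 0;0 -0.005 0 0 0 0 0;0 -0.01 -0.01 0 0 0 0.03;0 -0.01 -0.03 0 0 0 0.088;0 0 -0.04 0 0 0 0.088;0 0 -0.03 0 0 0 0.088;0 0 0 0 0 0 0.088'
cat >> sim.py <<'E'
def boxclear(t,r):
    p=np.load("bench.npy"); o=[]
    for P in (BODY,FING):
        b=iB(p,r.apply(P)+t); d=[]
        for lo,hi in (([-.038,.105,.119],[.05,.167,.237]),([-.056,.166,0],[.056,.25,.252])):
            d.append(np.linalg.norm(np.maximum(0,np.maximum(np.array(lo)-b,b-np.array(hi))),axis=1).min())
        o.append(min(d))
    return np.round(o,3)
E
python3 - <<'E'
from seg import *
where()
for dl in (.28,.36):
    for th in (-.66,-.3,0,.2,.35,.5,.6,.7):
        t,r=knobpose([-.055,.022,.10],th,dl); print(dl,th,clear(t,r,.142),boxclear(t,r))
q=cur(); s=env.sense(); im=imaging.get_image("wrist"); cv2.imwrite("pics/w3.png",im["frame"][:,:,::-1]); np.savez("w3.npz",tcp=s["tcp_pos"],rot=s["tool_rot"],**im)
for n in("top","side"):
    im=imaging.get_image(n); np.savez(n+"2.npz",**im); cv2.imwrite("pics/"+n+"2.png",im["frame"][:,:,::-1])
W=wcam("w3.npz"); print("knob px",proj(W,B(np.load("bench.npy"),[[-.055,.022,.10]])))
E
```

```text
time: 16.95
tcp_pos: [0.5492, -0.0823, 0.2828]
tool_rot: [0.118, 2.866, -0.002]
wrist_force: [0.5, 0.1, -0.2]
opening: 0.0367
grasp_force: 0.0
t 16.95 bench tcp [-0.0089 -0.0656  0.2828] F bench [ 0.5  0.1 -0.2] z [ 0.269  0.01  -0.963] open 0.03672238920450858 q [-0.65  0.07  0.73  2.01 -0.07  0.81  1.61]
0.28 -0.66 [0.013 0.027] [0.036 0.054]
0.28 -0.3 [0.02  0.041] [0.021 0.035]
0.28 0 [0.033 0.056] [0.002 0.027]
0.28 0.2 [0.025 0.046] [0.005 0.029]
0.28 0.35 [0.018 0.038] [0.011 0.029]
0.28 0.5 [0.014 0.032] [0.016 0.03 ]
0.28 0.6 [0.013 0.029] [0.018 0.032]
0.28 0.7 [0.013 0.026] [0.02  0.034]
0.36 -0.66 [0.008 0.023] [0.029 0.051]
0.36 -0.3 [0.013 0.036] [0.014 0.033]
0.36 0 [0.026 0.051] [0.    0.027]
0.36 0.2 [0.018 0.041] [0.005 0.029]
0.36 0.35 [0.012 0.034] [0.011 0.029]
0.36 0.5 [0.008 0.029] [0.016 0.03 ]
0.36 0.6 [0.008 0.025] [0.019 0.032]
0.36 0.7 [0.008 0.022] [0.02  0.034]
model err [ 0.0004 -0.0009 -0.0002]
knob px [[396.78679876  97.29065449]]
```

Run:
```python
from h import *
p=np.load("bench.npy")
for n in("top","side"): print(n,proj(cam(n),B(p,[[-.055,.022,.10]])))
w=cv2.imread("pics/w3.png")[40:160,320:470]; T=proj(cam("top"),B(p,[[-.055,.022,.10]]))[0].astype(int); S=proj(cam("side"),B(p,[[-.055,.022,.10]]))[0].astype(int)
t=cv2.imread("pics/top2.png")[T[1]-20:T[1]+20,T[0]-20:T[0]+20]; s=cv2.imread("pics/side2.png")[S[1]-20:S[1]+20,S[0]-20:S[0]+20]
print(T,S)
c=np.zeros((560,800,3),np.uint8); z=lambda a,w,h:cv2.resize(a,(w,h),interpolation=cv2.INTER_CUBIC)
c[:416,:520]=z(w,520,416); c[:280,520:]=z(t,280,280); c[280:,520:]=z(s,280,280); cv2.imwrite("pics/kn.png",c)
```

```text
top [[321.32782709 211.76354766]]
side [[317.48644901 201.85813139]]
[321 211] [317 201]
```

View pics/kn.png

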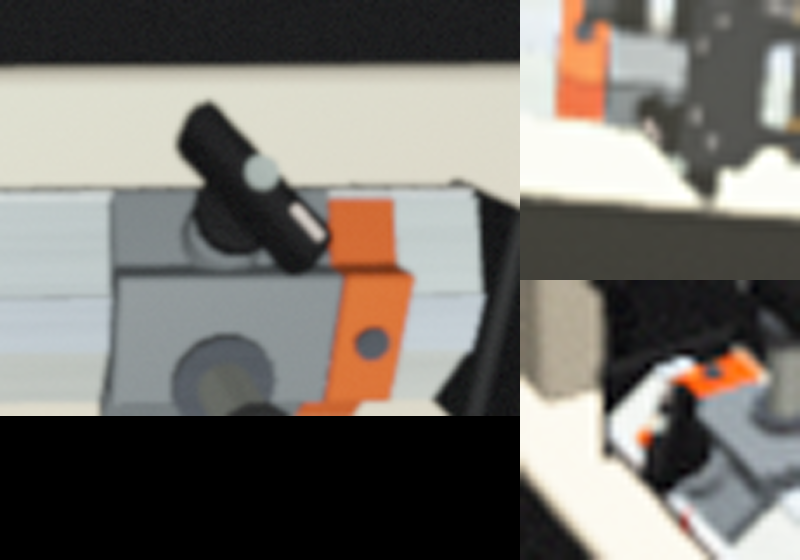

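```bash
cat > knobfit.py <<'E'
from sim import *
def blobs(f,box):
    g=cv2.cvtColor(cv2.imread(f),cv2.COLOR_BGR2GRAY); x0,y0,x1,y1=box; b=(g[y0:y1,x0:x1]>110).astype(np.uint8)
    n,_,st,c=cv2.connectedComponentsWithStats(b); return [(int(st[i,4]),np.round(c[i]+[x0,y0],1).tolist()) for i in range(1,n) if 3<st[i,4]<200]
if __name__=="__main__":
    print(blobs("pics/w2.png",(325,5,385,85))); print(blobs("pics/w3.png",(365,65,420,122)))
    O=[("w2.npz",(354.5,42.0),0),("w2.npz",(370.5,62),1),("w3.npz",(395.2,89.5),0),("w3.npz",(408.7,103.8),1)]
    p=np.load("bench.npy"); s35,c35=np.sin(np.radians(35)),np.cos(np.radians(35)); n=np.array([-s35,0,c35]);u=np.array([c35,0,s35])
    def f(v):
        K,th,s,m=v[:3],v[3],v[4],v[5]; o=[]
        for w,uv,i in O:
            d=u*np.cos(th)+np.array([0,1,0])*np.sin(-th); P=K+.0105*n+i*m*d+np.array([0,s if w=="w2.npz" else 0,0])
            o+=list(proj(wcam(w),B(p,P))[0]-uv)
        return np.r_[o,(s+.142)*300,(m-.021)*200]
    o=least_squares(f,[-.055,.02,.1,-.6,-.142,.021]); print(np.round(o.x,4),np.round(o.fun,1)); np.save("knob.npy",o.x)
E
python3 knobfit.py
```

```text
[(76, [369.0, 61.7]), (7, [342.1, 67.4])]
[(51, [408.4, 103.9]), (63, [381.5, 113.3]), (8, [395.2, 114.4]), (110, [392.0, 120.5])]
[-0.0593  0.0154  0.1062 -0.7327 -0.1369  0.02  ] [-0.1 -0.2 -0.2 -0.1  0.1  0.2  0.3  0.2  1.5 -0.2]
```

```bash
sed -i 's/(370.5,62)/(369.3,61.8)/; s/(408.7,103.8)/(408.5,103.9)/' knobfit.py; sed -i 's/\[-.038,.105,.119\],\[.05,.167,.237\])/[-.038,.117,.119],[.05,.167,.237]),([-.025,.104,.15],[.03,.117,.205])/' sim.py
python3 knobfit.py
python3 - <<'E'
from seg import *
v=np.load("knob.npy"); K=v[:3]
for dl in (.22,.28,.34):
    print(dl,[(th,clear(*knobpose(K,th,dl,.007),.14).tolist(),boxclear(*knobpose(K,th,dl,.007)).tolist()) for th in (-.68,-.3,0,.3,.6)])
q0=cur()
for dl in (.22,.28,.34):
    q=q0; print(dl)
    q=show(q,*knobpose(K,v[3],dl,-.07)); q=show(q,*knobpose(K,v[3],dl,.007),4)
    for th in (-.3,0,.3,.6): q=show(q,*knobpose(K,th,dl,.007))
E
```

```text
[(76, [369.0, 61.7]), (7, [342.1, 67.4])]
[(51, [408.4, 103.9]), (63, [381.5, 113.3]), (8, [395.2, 114.4]), (110, [392.0, 120.5])]
[-0.0592  0.0157  0.1056 -0.7086 -0.1374  0.0196] [-0.3 -0.2 -0.  -0.1  0.3  0.2  0.1  0.1  1.4 -0.3]
0.22 [(-0.68, [0.025, 0.03], [0.056, 0.07]), (-0.3, [0.033, 0.046], [0.036, 0.052]), (0, [0.045, 0.061], [0.018, 0.046]), (0.3, [0.033, 0.046], [0.02, 0.044]), (0.6, [0.026, 0.033], [0.033, 0.046])]
0.28 [(-0.68, [0.022, 0.028], [0.051, 0.069]), (-0.3, [0.029, 0.043], [0.03, 0.051]), (0, [0.04, 0.059], [0.014, 0.046]), (0.3, [0.028, 0.043], [0.02, 0.043]), (0.6, [0.022, 0.031], [0.033, 0.046])]
0.34 [(-0.68, [0.018, 0.026], [0.046, 0.067]), (-0.3, [0.024, 0.041], [0.025, 0.05]), (0, [0.034, 0.056], [0.012, 0.045]), (0.3, [0.023, 0.041], [0.02, 0.043]), (0.6, [0.018, 0.029], [0.033, 0.046])]
model err [ 0.0005 -0.0009 -0.0002]
0.22
6 x [0.0157, 0.02, 0.0124, 0.0342, -0.0189, -0.113] q [-0.89  0.03  0.53  2.43  0.75  0.45  1.15] err 0.0001
4 x [-0.0042, 0.0, 0.0188, -0.0, 0.0, -0.0] q [-0.82  0.29  0.58  2.4   0.77  0.19  1.12] err 0.0
4 x [0.0, 0.0, 0.0, -
[... 904 characters left out ...]
3 x [-0.0, -0.0, 0.0, -0.0276, 0.0, 0.0961] q [-0.03  0.25 -0.05  2.34 -0.49  0.18  1.33] err 0.0
0.34
6 x [0.0151, 0.0201, 0.013, 0.0408, 0.0003, -0.1107] q [-0.93  0.09  0.56  2.35  0.58  0.57  1.29] err 0.0
4 x [-0.0064, 0.0, 0.0181, -0.0, 0.0, -0.0] q [-0.82  0.32  0.55  2.32  0.5   0.35  1.36] err 0.0
4 x [-0.0, -0.0, -0.0, -0.0341, 0.0, 0.0963] q [-0.62  0.29  0.42  2.29  0.18  0.36  1.37] err 0.0
3 x [0.0, -0.0, 0.0, -0.0333, -0.0, 0.0943] q [-0.46  0.27  0.32  2.28 -0.07  0.34  1.39] err 0.0
3 x [-0.0, -0.0, 0.0, -0.0333, 0.0, 0.0943] q [-0.29  0.26  0.21  2.29 -0.33  0.32  1.42] err 0.0
3 x [-0.0, -0.0, 0.0, -0.0334, 0.0, 0.0943] q [-0.09  0.26  0.06  2.3  -0.63  0.28  1.49] err 0.0
```

```bash
python3 drive.py '0.0151 0.0201 0.013 0.0408 0.0003 -0.1107 0.045;0.0151 0.0201 0.013 0.0408 0.0003 -0.1107 0.045;0.0151 0.0201 0.013 0.0408 0.0003 -0.1107 0.045;0.0151 0.0201 0.013 0.0408 0.0003 -0.1107 0.045;0.0151 0.0201 0.013 0.0408 0.0003 -0.1107 0.045;0.0151 0.0201 0.013 0.0408 0.0003 -0.1107 0.045;0 0 0 0 0 0 0.045;0 0 0 0 0 0 0.045' 30
python3 - <<'E'
from seg import *
v=np.load("knob.npy"); K=v[:3]; where()
q=cur(); print(np.round(q,2)); q=show(q,*knobpose(K,v[3],.34,-.03),3); q=show(q,*knobpose(K,v[3],.34,.007),3)
s=env.sense(); im=imaging.get_image("wrist"); cv2.imwrite("pics/w4.png",im["frame"][:,:,::-1]); np.savez("w4.npz",tcp=s["tcp_pos"],rot=s["tool_rot"],**im)
s35,c35=np.sin(np.radians(35)),np.cos(np.radians(35)); n=np.array([-s35,0,c35]);u=np.array([c35,0,s35]); d=u*np.cos(v[3])-np.array([0,1,0])*np.sin(v[3])
uv=proj(wcam("w4.npz"),B(np.load("bench.npy"),[K+.0105*n,K+.0105*n+v[5]*d,K+.01*n-.03*d,K+.01*n+.03*d])); print("pred disc, mark, ends",np.round(uv,1).tolist())
g=cv2.cvtColor(im["frame"],cv2.COLOR_RGB2GRAY); m=uv[1].astype(int); np.set_printoptions(linewidth=250); print(m); print(g[m[1]-14:m[1]+14,m[0]-16:m[0]+16])
E
```

```text
time: 17.9
tcp_pos: [0.4652, 0.0069, 0.1632]
tool_rot: [-0.786, 2.757, -0.48]
wrist_force: [-0.5, -0.7, 0.2]
opening: 0.045
grasp_force: 0.0
t 17.9 bench tcp [-0.1001  0.0161  0.1632] F bench [-0.41 -0.76  0.2 ] z [ 0.328 -0.22  -0.919] open 0.04502881716823088 q [-0.93  0.09  0.56  2.35  0.57  0.58  1.29]
model err [0.0026 0.0009 0.0006]
[-0.93  0.09  0.56  2.35  0.57  0.58  1.29]
3 x [-0.0037, 0.0, 0.0127, -0.0001, -0.0014, -0.0007] q [-0.88  0.21  0.57  2.34  0.54  0.45  1.33] err 0.0
3 x [-0.0041, -0.0, 0.0116, 0.0, 0.0, 0.0] q [-0.82  0.32  0.55  2.32  0.5   0.35  1.36] err 0.0
pred disc, mark, ends [[313.5, 234.6], [313.5, 259.3], [313.6, 197.4], [313.5, 272.6]]
[313 259]
[[151 152 152 150 147 140 129 111  91  72  59  47  37  36  36  44  48  53  53  46  40  35  31  28  28  26  22  34  61  95 124 141]
 [152 152 152 151 151 147 143 133 114  94  74  61  44  37  43  42  50  54  51  48  41  32  32  30  24  26  27  57 101 130 143 148]
 [152 152 151 152 152 151 149 143 134 117  98  78  54  39  39  43  51  52  51  48  40  34  28  32  25  24  38  82 122 142 148 150]
 [152 152 153 153 15
[... 2555 characters left out ...]
 36  38  51  71  98 130 146 152 149 144 139]
 [ 83  65  54  70 111 138 151 151 152 151 151 151 150 145 137 121 100  82  67  56  55  61  78  98 116 135 146 151 151 151 148 145]
 [ 91  76  62  63  99 133 147 151 150 153 152 153 151 152 149 145 139 128 114 106 106 110 127 141 144 150 151 150 152 151 152 149]
 [ 96  84  66  61  96 131 147 150 152 151 151 151 150 150 150 150 149 146 143 142 142 141 147 149 151 150 150 150 151 152 152 152]
 [ 91  83  68  61  83 119 137 140 140 141 140 140 140 139 141 140 141 140 140 140 139 139 140 139 141 141 140 140 139 141 141 141]
 [ 65  65  59  52  61  81  94  97  97  97  96  99  97  96  97  98  96  97  97  96  97  97  97  97  98  98  97  97  98  98  96  99]]
```

Run:
```python
from h import *
g=cv2.cvtColor(cv2.imread("pics/w4.png"),cv2.COLOR_BGR2GRAY); np.set_printoptions(linewidth=250)
print(g[212:246:1,302:332])
print("col316",g[185:275,316])
```

```text
[[148 147 146 ... 216 195 151]
 [147 147 145 ... 213 195 156]
 [147 146 148 ... 201 177 151]
 ...
 [103  82  65 ... 120 140 147]
 [126 107  88 ... 141 148 149]
 [140 129 111 ... 148 148 149]]
col316 [222 222 222 222 222 220 218 202 169 135 115  92  51  27  23  32  32  37  38  39  38  38  39  38  39  35  38  38  38  39  39  39  39  40  37  41  39  38  44  41  41  97 160 182 186 186 186 186 187 187 186 186 186 175 121  61  47  45  44  43  46  48
  48  49  91 159 200 208 209 209 212 217 219 219 218 218 219 219 218 209 162  86  38  56 106 142 140  96  58  52]
```

```bash
python3 drive.py '-0.0036 0.0005 0.0122 0 -0.001 0 0.045;-0.0036 0.0005 0.0122 0 -0.001 0 0.045;-0.0036 0.0005 0.0122 0 -0.001 0 0.045;-0.0036 0.0005 0.0122 0 -0.001 0 0.045;-0.0036 0.0005 0.0122 0 0 0 0.045;0 0 0 0 0 0 0.045'
python3 - <<'E'
from seg import *
v=np.load("knob.npy"); p=np.load("bench.npy"); t,r=knobpose(v[:3],v[3],.34); v[:3]+=R.from_euler('z',-p[2]).apply(r.apply([.0018,.0025,0])); np.save("knob2.npy",v); print(v[:4])
where(); t,r=knobpose(v[:3],v[3],.34,.007); s=env.sense(); r0=R.from_rotvec(s["tool_rot"]); print("left",r0.inv().apply(t-s["tcp_pos"]),(r0.inv()*r).as_rotvec())
E
```

```text
time: 18.55
tcp_pos: [0.5001, 0.0029, 0.1096]
tool_rot: [-0.78, 2.752, -0.479]
wrist_force: [0.1, 0.1, 0.5]
opening: 0.0448
grasp_force: 0.0
[-0.06190291  0.01653749  0.10443254 -0.70859944]
t 18.55 bench tcp [-0.065   0.0151  0.1096] F bench [0.08 0.16 0.52] z [ 0.334 -0.217 -0.917] open 0.04480632634606659 q [-0.85  0.29  0.56  2.33  0.52  0.38  1.33]
left [-0.00489294  0.00145713  0.01204128] [-5.39824756e-04 -3.58789337e-05 -4.51747572e-03]
```

```bash
python3 drive.py '-0.0025 0.0008 0.006 0 0 0 0.045;-0.0024 0.0007 0.006 0 0 -0.004 0.045;0 0 0 0 0 0 0.045'; python3 drive.py '0 0 0 0 0 0 0.02;0 0 0 0 0 0 0.02;0 0 0 0 0 0 0.0;0 0 0 0 0 0 0.0;0 0 0 0 0 0 0.0' 8; python3 -c "
from h import *
where()"
```

```text
time: 18.85
tcp_pos: [0.5063, 0.005, 0.0986]
tool_rot: [-0.79, 2.75, -0.478]
wrist_force: [-0.8, -0.1, 0.0]
opening: 0.0452
grasp_force: 0.0
time: 19.35
tcp_pos: [0.5073, 0.0022, 0.1001]
tool_rot: [-0.785, 2.75, -0.483]
wrist_force: [4.5, -8.6, 3.9]
opening: 0.0128
grasp_force: 8.0
t 19.35 bench tcp [-0.0577  0.015   0.1001] F bench [ 5.2  -8.18  3.92] z [ 0.335 -0.219 -0.916] open 0.012771816089246964 q [-0.83  0.32  0.55  2.32  0.52  0.35  1.34]
```

```bash
python3 drive.py '0 0 0 0 0 0 0.0;0 0 0 -0.0333 0 0.0943 0;0 0 0 -0.0333 0 0.0943 0;0 0 0 -0.0333 0 0.0943 0;0 0 0 -0.0333 0 0.0943 0;0 0 0 0 0 0 0' 40
cat > th.py <<'E'
from seg import *
where(); p=np.load("bench.npy"); r=R.from_euler('z',-p[2])*R.from_rotvec(env.sense()["tool_rot"])*R.from_rotvec([0,-.34,0])
y=r.as_matrix()[:,1]; s35,c35=np.sin(np.radians(35)),np.cos(np.radians(35)); print("theta",-np.arctan2(-y@np.array([c35,0,s35]),y[1]), "axis dev",y@np.array([-s35,0,c35]))
E
python3 th.py
```

```text
time: 19.95
tcp_pos: [0.5071, 0.003, 0.0999]
tool_rot: [-0.272, 2.856, -0.219]
wrist_force: [1.0, -6.2, 8.2]
opening: 0.0127
grasp_force: 40.0
t 19.95 bench tcp [-0.058   0.0158  0.0999] F bench [ 1.5  -6.09  8.17] z [ 0.283 -0.1   -0.954] open 0.012690762666247787 q [-0.62  0.29  0.42  2.29  0.19  0.35  1.36]
theta -0.3053018366642533 axis dev -0.0009324119084453289
```

Turning as planned; continue.

```bash
python3 drive.py '0 0 0 -0.0333 0 0.0943 0;0 0 0 -0.0333 0 0.0943 0;0 0 0 -0.0333 0 0.0943 0;0 0 0 -0.0333 0 0.0943 0;0 0 0 0 0 0 0'; python3 th.py
```

```text
time: 20.45
tcp_pos: [0.5072, 0.0036, 0.0998]
tool_rot: [0.24, 2.856, 0.046]
wrist_force: [-0.2, -1.6, 8.5]
opening: 0.0127
grasp_force: 40.0
t 20.45 bench tcp [-0.058   0.0164  0.0998] F bench [-0.04 -1.6   8.54] z [ 0.272  0.031 -0.962] open 0.012651103385851244 q [-0.4   0.27  0.28  2.29 -0.14  0.33  1.39]
theta 0.09323974517209825 axis dev 0.0005463604445532174
```

```bash
python3 drive.py '0 0 0 -0.0333 0 0.0943 0;0 0 0 -0.0333 0 0.0943 0;0 0 0 -0.0333 0 0.0943 0;0 0 0 0 0 0 0'; python3 th.py
```

```text
time: 20.85
tcp_pos: [0.5073, 0.004, 0.0999]
tool_rot: [0.619, 2.787, 0.243]
wrist_force: [-1.2, -3.7, 9.6]
opening: 0.0127
grasp_force: 40.0
t 20.85 bench tcp [-0.0579  0.0168  0.0999] F bench [-0.92 -3.82  9.57] z [ 0.292  0.128 -0.948] open 0.012749281312974422 q [-0.21  0.26  0.15  2.3  -0.42  0.29  1.45]
theta 0.39288268173528085 axis dev 0.0014931306873201434
```

```bash
python3 drive.py '0 0 0 -0.0333 0 0.0943 0;0 0 0 -0.0333 0 0.0943 0;0 0 0 -0.0333 0 0.0943 0;0 0 0 0 0 0 0'; python3 th.py; python3 -c "
from h import *
print(env.sense()['ft_torque'])"
```

```text
time: 21.25
tcp_pos: [0.5076, 0.0046, 0.1001]
tool_rot: [0.985, 2.661, 0.436]
wrist_force: [0.1, -0.8, 8.4]
opening: 0.0127
grasp_force: 40.0
t 21.25 bench tcp [-0.0577  0.0174  0.1001] F bench [ 0.19 -0.81  8.41] z [ 0.334  0.214 -0.918] open 0.012712113840053208 q [ 0.02  0.26 -0.04  2.32 -0.74  0.25  1.54]
theta 0.6922923706938159 axis dev 0.0027179235170516065
[ 0.06993324 -0.37298813 -0.01294827]
```

```bash
python3 drive.py '0 0 0 0 0 0 0.045;0 0 0 0 0 0 0.045;0 0 0 0 0 0 0.045;0 0 -0.01 0 0 0 0.045;0 0 -0.02 0 0 0 0.045;0.007 0 -0.03 0 0 0 0.045;0.007 0 -0.03 0 0 0 0.045;0 0 0 0 0 0 0.045'
python3 - <<'E'
from seg import *
where(); p=np.load("bench.npy")
s=env.sense(); im=imaging.get_image("wrist"); cv2.imwrite("pics/w5.png",im["frame"][:,:,::-1]); np.savez("w5.npz",tcp=s["tcp_pos"],rot=s["tool_rot"],**im); f=im["frame"].astype(int)
C=wcam("w5.npz"); orange=((f[...,0]>180)&(f[...,1]>60)&(f[...,1]<140)&(f[...,2]<80)).astype(np.uint8)
n,_,st,c=cv2.connectedComponentsWithStats(orange); i=1+np.argmax(st[1:,4]); print("orange",st[i])
# predicted knob mark for theta .69 and .45
s35,c35=np.sin(np.radians(35)),np.cos(np.radians(35)); nn=np.array([-s35,0,c35]);u=np.array([c35,0,s35]); K=np.array([-.0615,.0165,.105])
for th in (.45,.6,.7,.8): print(th,proj(C,B(p,[K+.0105*nn+.0196*(u*np.cos(th)-np.array([0,1,0])*np.sin(th)),K+.0105*nn])).round(1).tolist())
g=cv2.cvtColor(im["frame"],cv2.COLOR_RGB2GRAY); m=proj(C,B(p,K+.01*nn))[0].astype(int); print(m)
# white mark blobs in wing surroundings: bright & low saturation
b=((f.min(2)>165)).astype(np.uint8); n,_,st,c=cv2.connectedComponentsWithStats(b)
print([(st[i].tolist(),c[i].round(1).tolist()) for i in range(1,n) if np.linalg.norm(c[i]-m)<50 and 8<st[i,4]<400])
# row profile across the saddle/stop joint: gray -> orange
x,y,w,h,_=st[0];
E
```

```text
time: 22.05
tcp_pos: [0.4641, -0.0026, 0.1825]
tool_rot: [0.982, 2.662, 0.436]
wrist_force: [0.2, -0.3, -0.5]
opening: 0.0451
grasp_force: 0.0
t 22.05 bench tcp [-0.1004  0.0066  0.1825] F bench [ 0.18 -0.3  -0.53] z [ 0.333  0.214 -0.918] open 0.045140016259658904 q [-0.12  0.02  0.13  2.34 -0.45  0.45  1.25]
orange [358 192  34  39 558]
0.45 [[322.6, 237.6], [317.2, 215.2]]
0.6 [[319.2, 238.1], [317.2, 215.2]]
0.7 [[316.9, 238.2], [317.2, 215.2]]
0.8 [[314.6, 238.1], [317.2, 215.2]]
[317 215]
[([279, 195, 32, 29, 201], [294.0, 209.5]), ([313, 210, 10, 11, 77], [317.3, 215.0]), ([316, 232, 3, 13, 39], [317.0, 238.0])]
```

Run:
```python
from h import *
p=np.load("bench.npy")
for w in("w3","w5"):
    C=wcam(w+".npz"); f=cv2.imread(f"pics/{w}.png")[:,:,::-1]
    for x,z in ((-.03,.07),(-.02,.08)):
        print(w,x,[(int(y*1000),f[int(v+.5),int(u+.5)].tolist()) for y in np.arange(.044,.076,.002) for u,v in proj(C,B(p,[[x,y,z]]))])
im=imaging.get_image("side")["frame"][:,:,::-1]; S=cam("side")
```

```text
w3 -0.03 [(44, [25, 24, 26]), (46, [26, 28, 28]), (48, [31, 33, 32]), (50, [48, 50, 51]), (52, [80, 85, 86]), (54, [131, 120, 119]), (56, [195, 101, 58]), (58, [207, 104, 52]), (60, [209, 105, 53]), (62, [209, 106, 52]), (64, [209, 106, 52]), (66, [209, 105, 52]), (68, [209, 106, 52]), (70, [208, 105, 51]), (72, [207, 104, 52]), (74, [206, 104, 51])]
w3 -0.02 [(44, [142, 150, 152]), (46, [144, 151, 153]), (48, [142, 150, 153]), (50, [142, 151, 152]), (52, [142, 150, 153]), (54, [141, 150, 152]), (56, [139, 140, 141]), (58, [194, 105, 65]), (60, [213, 114, 58]), (62, [220, 121, 60]), (64, [221, 122, 61]), (66, [220, 121, 59]), (68, [220, 120, 59]), (70, [220, 120, 59]), (72, [221, 121, 62]), (74, [221, 120, 60])]
w5 -0.03 [(44, [143, 151, 154]), (46, [143, 151, 153]), (48, [144, 152, 155]), (50, [143, 152, 154]), (52, [143, 151, 153]), (54, [137, 125, 124]), (56, [191, 105, 71]), (58, [220, 118, 61]), (60, [224, 123, 63]), (62, [224, 120, 61]), (64, [223, 121, 61]), (66, [223, 121, 62]), (68, [222, 120, 62]), (70, [223, 121, 62]), (72, [223, 119, 60]), (74, [222, 121, 63])]
w5 -0.02 [(44, [144, 153, 155]), (46, [146, 154, 156]), (48, [147, 154, 156]), (50, [139, 147, 149]), (52, [145, 152, 155]), (54, [143, 150, 153]), (56, [154, 115, 106]), (58, [209, 110, 60]), (60, [226, 123, 62]), (62, [225, 121, 60]), (64, [228, 125, 63]), (66, [228, 123, 62]), (68, [221, 117, 58]), (70, [225, 121, 60]), (72, [225, 122, 61]), (74, [228, 123, 62])]
```

The grey saddle runs straight into the orange stop with no gap. The stop has not moved, the knob mark reads about 0.7 rad, and the gripper is clear. I'm handing in.

```bash
python3 -c "
from rig import env, imaging
print(env.sign_off())"
```

```text
the job is handed in; nothing more can be done
None
```

I handed the job in at about 22 s: the filter drawer is home, the carriage rests against the orange stop, and its clamp knob is turned to about 0.7 rad (locked). The stop stayed where it was, the arm met nothing but the drawer, carriage and knob, and sign-off returned no verdict.

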